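# Put the jar caddy away in the spray booth

## Robot

A 6-joint arm with a two-finger parallel gripper is mounted at the origin on the work surface. World frame = base frame: x ahead of the robot, y to its left, z up, the work surface at z = 0. Lengths are in m, angles in rad, forces in N, time in s.
With the tool pointing down it reaches from about 0.225 to 0.725 m from the base axis. Payload 3.1 kg.
Tool frame: the origin (TCP) lies midway between the tips of the shut fingers; the grasp point (between the pads) lies 19 mm behind it (manip.pinch_z is the distance from the TCP to the grasp point, in m); z points along the fingers, y is the line along which they close (so a half turn about z gives the same grasp; the last joint's range is limited). The gripper opens to 85 mm and grips with 20 to 120 N. Pads are 22 mm wide; open, the fingers measure 114 mm over their backs; the gripper's body (76 mm by 85 mm) begins 54 mm behind the grasp point. The pads swing forward as they close: fully open they stand 13 mm farther back than shut.
Start: joints at [1.213, 0.048, 0.099, 1.622, 0, 1.443], TCP at [0.12, 0.511, 0.231] pointing down, gripper open.
Joint ranges: [-2.91, 2.91], [-0.99, 1.94], [-1.21, 1.42], [-2.12, 2.29], [-1.49, 1.47], [-3.14, 3.14]. Speed limits (rad/s): [2.79, 2.79, 3.14, 3.14, 3.14, 3.14].

## Interface

Orientations are given as a 3x3 rotation matrix whose columns are the frame's x, y, z axes.
In Python, from plant import manip gives the robot as it stands.
- The arm moves only by the tool step_arm, never from a script. Its argument "targets" is a list of rows, each an object with "delta_pos": the shift along the tool's x, y, z scaled (see below), a list of three; "angular": the turn, a rotation vector about the tool's x, y, z scaled (see below), a list of three; "gripper": the opening, from 0 (shut) to 1 (fully open). A call has 1 to 12 rows; each row shifts and turns the commanded pose from where the row before left it, along the tool's axes as they then stand; what a row does not reach is not made up. The controller multiplies each number of a shift by 0.12 m and each number of a turn by pi/2 rad. A row lasts 1/8 s, in which the tool goes at most 62.5 mm and 10.7 degrees, less where a joint would pass 70% of its speed; a pose out of reach is approached as far as the arm can. A call with a number of a shift or a turn outside -1 to 1 is refused whole. A call with a gripper value outside its range is refused whole. The fingers move at their own pace and stop on an object; "force" is the grip in N (left out, the last holds). Time passes only in rows, so rows that do not move let the fingers close. It gives the time, the measured TCP pose, the force, the opening and the grip force at its end, in the units of the state.
- manip.observe(): the state, without advancing time (a new reading comes with each control period).
- manip.camera(name): name is "side" or "top"; returns a dict with "img" (420x560x3 uint8, red, green, blue), "range_z" (420x560 float32, m along the optical axis (not along the pixel's ray), 0 where there is no reading), "vertical_fov" (degrees; the focal length in pixels is half the picture's height over the tangent of half this angle, whatever the lens; pixels are square), "cx", "cy" (the principal point, pixels), "extrinsics" (4x4, takes a point from camera to world coordinates). Camera axes: x right, y up, looking along -z (the intrinsics and any distortion apply to the point x, -y, -z); pixel columns grow to the right and rows downward; lengths in m; the calibration is good to about 2 mm. A picture is of the moment at which its call begins.
- manip.close_job(): hands the job in; it is judged then, once.
The state is a dict: "time_s": time; "joint_pos": joint angles; "joint_vel": joint speeds; "tau": joint torques, N m; "tool_pos": TCP position; "orientation": TCP orientation; "contact_force": force on the tool from outside, world axes, zero at the start; "moment": the same for the moment, N m; "opening": finger opening in m; "gripper_force": force on a finger pad.
Only numpy, scipy, OpenCV 4.12 (cv2) and the standard library are available. Lean on these libraries where they do the work, as an engineer would, in place of code of your own. Each camera call takes 0.05 s, during which the arm holds its last target. There are 200 camera calls.

## Task

Put the solvent-jar caddy away in the bench-top booth. Raise the booth's sliding sash by its handle until it is right up, carry the caddy upright with both its jars to the booth's front ledge, set it down there with its knob pull towards you and let go; then take a new hold on the caddy and slide it in until all of it, pull included, is behind the sash, and ease the sash all the way down without letting it slam. Leave the offcut box, the paint tin and the white bottle where they stand.

Things in the scene. Friction and masses are not known exactly. Their poses are not given: they have to be found in the camera images.
- booth: Fixed clear-walled booth: 400 wide (y), 435 high, 235 deep, base 25 mm thick (floor at z 0.025), grey extractor reaching 80 mm out on its -y side. Origin at bench level in the sash's plane, mid width; +x points into the booth, -x out towards the robot, z up. Opening 356 wide between posts, inside clear to x = 0.233. A fixed clear pane just behind the sash closes the front from z = 0.215 up.
- booth_ledge (a point): Middle of the top face of the booth's front ledge: the base runs on, flat and without a step, 180 mm out in front of the sash plane and 260 wide, top at z = 0.025. This point at booth x = -0.09, y = 0. Axes as the booth's.
- sash (a joint): Height of the sash above shut, m: 0 = shut, lower edge on the base (z = 0.025); 0.19 = right up, lower edge at z = 0.215. Slides straight up; friction holds it anywhere; about 13 N to raise, 4 N to push down, more when fast. Sash 10 mm thick (booth x -0.005 to 0.005), 352 wide, 205 high: solid aluminium rail for its lowest 64 mm, clear pane above.
- sash_handle (a point): Middle of the black bow handle on the sash's bottom rail: round bar 14 mm thick, level along the booth's y, about 115 mm free length, axis 55 mm in front of the sash plane (booth x = -0.055), 45 mm above the sash's lower edge, open gap of 43 mm behind it. Moves with the sash; axes as the booth's.
- caddy: Loose open wooden jar caddy, 150 long (its x), 80 wide (y), 130 high, about 0.4 kg, 0.62 kg with its jars. Origin at the centre of its underside, z up. Low side walls 45 mm high, 9 mm thick upright ends that narrow to 32 mm at the top; a steel knob pull on the -x end only.
- caddy_bar (a point): Middle of the caddy's carrying bar: round wooden bar, 22 mm thick, running along the caddy's x between the two ends, axis 115 mm above the caddy's underside; above the caddy's centre of mass. The jars' tops are about 34 mm below the bar's underside. Axes as the caddy's.
- caddy_pull (a point): Middle of the head of the steel knob pull on the caddy's -x end: a disc 30 mm across (axis along the caddy's x), 18 mm deep, its outer face at caddy x = -0.105; this point at caddy x = -0.096, 55 mm above the caddy's underside. Axes as the caddy's.
- jar_near: Loose closed amber jar, 56 mm across, 62 high, standing in the caddy's compartment on the pull side (caddy x = -0.034, floor 8 mm above the underside). Origin at the centre of its underside.
- jar_far: The same kind of jar in the caddy's other compartment (caddy x = +0.034).
- offcut_box: Bystander: open cardboard box with wood offcuts, 150 x 90 x 50 high. Origin at the centre of its underside.
- paint_tin: Bystander: paint tin, 84 mm across, 110 high. Origin at the centre of its underside.
- flask: Bystander: white bottle, 60 mm across, 160 high. Origin at the centre of its underside.
Things that resemble listed ones, but are neither listed nor needed, are in the scene too. Leave any yellow look-alike of the jar_far alone.

How it is judged:
By the outcome, as a careful person would: the job done as asked, in the order asked, and still so for the second after the job is handed in, with the robot touching nothing.
It also fails if it takes over 72 s, if anything falls off the work surface, if the arm or the gripper's body presses on something with over 40 N, if the wrist force passes 120 N, or if a joint passes its speed limit or range.

## Working session

There is one attempt and no reset: what is moved stays moved. The work goes in short steps, Python scripts to look and compute and a tool call to move; the robot and the scene stay as the last step left them, time stands still between calls to the robot, and variables do not carry over. Pictures are saved under pics/ and viewed, at most 10 in all, crops included, and the job is handed in when it is done.

Besides the shell and the picture viewer there is one more tool, called after "Request:" by a JSON object that holds its "method" and its "body", one argument or row to a line. step_arm: Moves the arm, as the interface text tells. Its arguments: {"type":"object","properties":{"targets":{"type":"array"},"force":{"type":"number"}},"required":["targets"]}

```bash
ls; mkdir -p pics; python3 - <<'E'
from plant import manip
import cv2,numpy as np
for n in("side","top"):
    c=manip.camera(n); cv2.imwrite(f"pics/{n}0.png",c["img"][:,:,::-1]); np.savez(f"pics/{n}0.npz",**c)
    print(n,c["vertical_fov"],c["cx"],c["cy"],c["extrinsics"].round(3).tolist(),[k for k in c])
s=manip.observe();print(s["time_s"],s["tool_pos"],s["orientation"],s["opening"],manip.pinch_z,dir(manip))
E
```

```text
pics
side 47.407669431359864 285.07767244647255 205.64541212788532 [[-0.954, 0.153, -0.259, 0.076], [-0.3, -0.533, 0.791, 1.147], [-0.017, 0.832, 0.555, 0.92], [0.0, 0.0, 0.0, 1.0]] ['img', 'range_z', 'vertical_fov', 'cx', 'cy', 'extrinsics']
top 43.829694134699174 279.32862990220076 211.7591519928706 [[0.005, 0.998, -0.064, 0.362], [-1.0, 0.005, -0.002, -0.005], [-0.002, 0.064, 0.998, 1.767], [0.0, 0.0, 0.0, 1.0]] ['img', 'range_z', 'vertical_fov', 'cx', 'cy', 'extrinsics']
0.1 [0.11941976 0.51066449 0.2302029 ] [[-9.73711004e-01  2.27785777e-01 -7.20919378e-04]
 [ 2.27786799e-01  9.73708851e-01 -2.06097201e-03]
 [ 2.32505470e-04 -2.17100704e-03 -9.99997616e-01]] 0.08555562092914469 0.0187 ['MotionError', '__class__', '__delattr__', '__dict__', '__dir__', '__doc__', '__eq__', '__format__', '__ge__', '__getattribute__', '__getstate__', '__gt__', '__hash__', '__init__', '__init_subclass__', '__le__', '__lt__', '__module__', '__ne__', '__new__', '__reduce__', '__reduce_ex__', '__repr__', '__setattr__', '__sizeof__', '__str__', '__subclasshook__', '__weakref__', 'camera', 'close_job', 'observe', 'pinch_z']
```

View pics/side0.png

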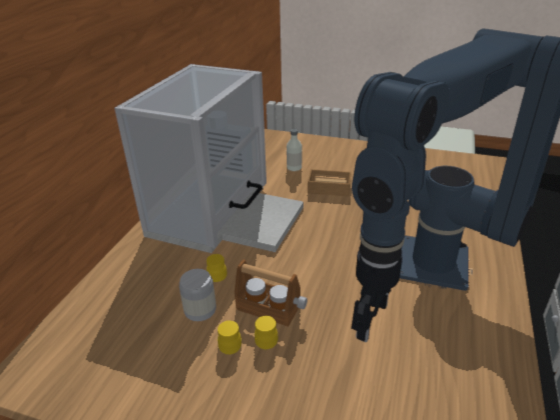

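View pics/top0.png

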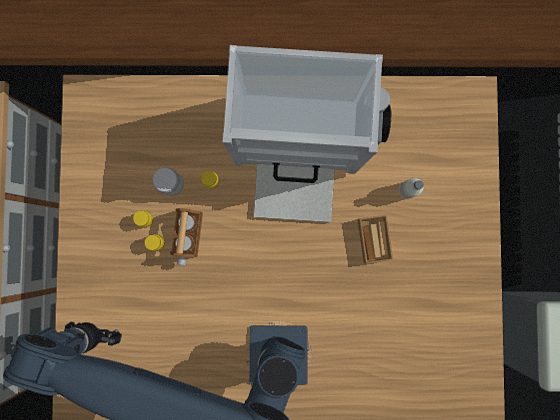

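The side view shows the booth with handle near (247,195), the ledge at (265,220), and the caddy at (268,290) with its pull at (300,302). In the top view the ledge is at (293,193), the handle at (296,172), and the caddy at (187,233) with its pull at (181,262). The yellow jars are look-alikes.

```bash
cat > h.py <<'E'
import numpy as np,cv2
def load(n,k="0"): return dict(np.load(f"pics/{n}{k}.npz"))
def snap(n):
    from plant import manip
    return manip.camera(n)
def cloud(c):
    H,W=c["range_z"].shape; f=H/2/np.tan(np.radians(float(c["vertical_fov"]))/2)
    v,u=np.mgrid[:H,:W]; d=c["range_z"].astype(float)
    p=np.stack([(u-c["cx"])/f*d,-(v-c["cy"])/f*d,-d],-1)
    E=c["extrinsics"]; P=p@E[:3,:3].T+E[:3,3]; P[d==0]=np.nan; return P
def uv(c,X):
    E=c["extrinsics"]; p=E[:3,:3].T@(np.array(X)-E[:3,3]); f=420/2/np.tan(np.radians(float(c["vertical_fov"]))/2)
    return np.array([c["cx"]+f*p[0]/-p[2], c["cy"]-f*p[1]/-p[2]])
def rect(P):
    q=P[:,:2].astype(np.float32); return cv2.minAreaRect(q*1000)
E
python3 - <<'E'
from h import *
for n in("top","side"):
    c=load(n);P=cloud(c);I=c["img"].astype(int);z=P[...,2]
    v,u=np.mgrid[:420,:560]
    def box(a,b,cc,d): return (u>=a)&(u<=b)&(v>=cc)&(v<=d)
    B=dict(top=dict(ledge=box(245,340,180,228),handle=box(268,325,158,185),cad=box(168,208,200,270)),
      side=dict(ledge=box(215,310,190,255),handle=box(225,268,178,212),cad=box(225,312,255,325)))[n]
    m=B["ledge"]&(z>.015)&(z<.035); print(n,"ledge",m.sum(),np.median(z[m]),rect(P[m]), cv2.boxPoints(rect(P[m])).tolist())
    m=B["handle"]&(I.max(-1)<50)&(z>.03); print(" handle",m.sum(),np.nanmedian(P[m],0),rect(P[m]),np.nanpercentile(z[m],[5,50,95]))
    m=B["cad"]&(z>.108)&(z<.14); print(" bar",m.sum(),P[m].mean(0),rect(P[m]),np.percentile(z[m],[5,50,95]))
    m=B["cad"]&(z>.02)&(I.max(-1)-I.min(-1)<30)&(z<.065); print(" pull",m.sum(),np.median(P[m],0))
    m=B["cad"]&(z>.03); print(" caddy all",rect(P[m]))
    m=B["cad"]&(z>.06)&(z<.085); print(" lids",m.sum(),P[m].mean(0))
# ledge front edge in top, table check
c=load("top");P=cloud(c);print("table",P[300,200],P[220,450])
for nm,(uu,vv) in dict(box=(375,240),flask=(411,187),tin=(167,180),y1=(142,219),y2=(153,242),y3=(209,179)).items(): print(nm,P[vv,uu].round(3))
E
```

```text
top ledge 2930 0.02474600141319805 ((519.3267822265625, -47.66178894042969), (260.6241149902344, 140.07513427734375), 86.93528747558594) [[442.4223937988281, -174.04299926757812], [582.2971801757812, -181.53195190429688], [596.231201171875, 78.71942138671875], [456.35638427734375, 86.2083740234375]]
 handle 274 [ 0.57844988 -0.05083113  0.10173361] ((596.0376586914062, -50.25074005126953), (151.74136352539062, 56.75944900512695), 86.18318176269531) [0.09549156 0.10173361 0.10916167]
 bar 377 [0.40251784 0.30576947 0.12359109] ((403.04425048828125, 305.02587890625), (45.81010055541992, 150.73672485351562), 85.31460571289062) [0.1145221  0.12375601 0.13177389]
 pull 110 [0.37787831 0.30280639 0.05560737]
 caddy all ((388.8909912109375, 308.7010192871094), (83.03063201904297, 179.55113220214844), 83.68738555908203)
 lids 272 [0.3828564  0.30115768 0.06951301]
side ledge 2863 0.025233725201233348 ((548.058837890625, -22.2374267578125), (337.04644775390625, 200.22189331054688), 87.14535522460938) [[439.67926025390625, -185.56576538085938], [639.6527099609375, -195.53729248046875], [656.43
[... 171 characters left out ...]
.9666290283203, 57.82698059082031), 86.61293029785156) [0.09351563 0.10073152 0.10596885]
 bar 599 [0.40071003 0.31297577 0.12163021] ((402.8675537109375, 309.2178955078125), (45.14748001098633, 152.31724548339844), 82.96272277832031) [0.11105941 0.12262557 0.12958489]
 pull 263 [0.37659078 0.32348106 0.05711735]
 caddy all ((414.2140808105469, 298.799072265625), (205.52001953125, 265.5272521972656), 24.113962173461914)
 lids 1034 [0.39308732 0.33623503 0.068143  ]
table [ 0.17717979  0.26437072 -0.00401422] [ 0.4507599  -0.57838354  0.00207046]
box [ 0.381 -0.318  0.04 ]
flask [ 0.549 -0.418  0.119]
tin [0.568 0.358 0.111]
y1 [0.446 0.449 0.059]
y2 [0.371 0.412 0.055]
y3 [0.578 0.23  0.068]
```

```bash
cat >> h.py <<'E'
from scipy.spatial.transform import Rotation as Ro, Slerp
BX=np.array([.9986,-.0535,0]);BY=np.array([.0535,.9986,0]);Z=np.array([0,0,1.]);BO=np.array([.6291,-.0535,0])
def bw(x,y,z): return BO+x*BX+y*BY+z*Z      # booth -> world
def RH(t): # handle grip: tool x = booth y, tilted forward t deg from down
    t=np.radians(t); z=np.sin(t)*BX-np.cos(t)*Z; x=BY; return np.stack([x,np.cross(z,x),z],1)
def RC(yaw,t): # closes along y of a frame at yaw (deg); z tilted forward t deg; tool x backwards-ish
    w=Ro.from_euler('z',yaw,degrees=True).as_matrix(); t=np.radians(t)
    z=w@np.array([np.sin(t),0,-np.cos(t)]); y=w@np.array([0,1.,0]); return np.stack([np.cross(y,z),y,z],1)
def plan(grasp,R,n,p0=None,R0=None,off=.0187):
    from plant import manip
    s=manip.observe(); p0=s["tool_pos"] if p0 is None else p0; R0=s["orientation"] if R0 is None else R0
    p1=np.array(grasp)+off*R[:,2]; rv=Ro.from_matrix(R0.T@R).as_rotvec()
    print("t",s["time_s"],"tcp",p0.round(4),"->",p1.round(4),"rotdeg",np.degrees(rv).round(1),"F",s["contact_force"].round(1),"open",round(s["opening"],4),"j",np.round(s["joint_pos"],2))
    last=None
    for k in range(n):
        Ra=R0@Ro.from_rotvec(rv*k/n).as_matrix(); d=Ra.T@(p1-p0)/n/.12
        d=d.round(3).tolist()
        print(k+1,d,(rv/n/(np.pi/2)).round(4).tolist() if k==0 else "") if d!=last else None
        last=d
    return p1,R
E
python3 - <<'E'
from h import *
for n in("top","side"):
    c=load(n);P=cloud(c);I=c["img"].astype(int)
    q=P.reshape(-1,3);k=I.reshape(-1,3)
    near=np.linalg.norm(q[:,:2]-[.40,.308],axis=1)<.062
    m=near&(q[:,2]>.105)&(q[:,2]<.14)
    b=q[m]; l=cv2.fitLine(b[:,:2].astype(np.float32),cv2.DIST_HUBER,0,.01,.01).ravel(); print(n,"bar",b.mean(0).round(4),"yaw",np.degrees(np.arctan(l[1]/l[0])),"y at x=.4",l[3]+(.4-l[2])*l[1]/l[0])
    m=(abs(q[:,0]-.307)<.02)&(abs(q[:,1]-.312)<.03)&(q[:,2]>.03)&(q[:,2]<.09); print(" pull",m.sum(),q[m].mean(0),q[m].min(0),q[m].max(0))
p,R=plan(bw(-.055,0,.095)-.075*RH(40)[:,2],RH(40),12)
E
```

```text
top bar [0.399  0.3065 0.1231] yaw -6.42563 y at x=.4 0.30635485
 pull 70 [0.31161934 0.31479936 0.06553103] [0.29992271 0.28398463 0.04949427] [0.32633714 0.33301673 0.0815389 ]
side bar [0.4    0.3127 0.1214] yaw -6.6450396 y at x=.4 0.31414577
 pull 164 [0.31286828 0.31513665 0.06237723] [0.29792758 0.28249381 0.03527605] [0.32694763 0.33454943 0.08832145]
t 0.1 tcp [0.1194 0.5107 0.2302] -> [ 0.538  -0.0486  0.1381] rotdeg [-33.3 -27.7  76.4] F [ 0.6  0.3 -0.3] open 0.0856 j [ 1.21  0.05  0.1   1.62 -0.    1.44]
1 [-0.372, -0.312, 0.065] [-0.0308, -0.0257, 0.0708]
2 [-0.401, -0.272, 0.066] 
3 [-0.427, -0.229, 0.071] 
4 [-0.447, -0.184, 0.078] 
5 [-0.461, -0.138, 0.089] 
6 [-0.47, -0.091, 0.102] 
7 [-0.473, -0.043, 0.118] 
8 [-0.47, 0.003, 0.136] 
9 [-0.461, 0.048, 0.156] 
10 [-0.447, 0.09, 0.178] 
11 [-0.427, 0.13, 0.201] 
12 [-0.402, 0.166, 0.224]
```

```bash
python3 - <<'E'
from h import *
p,R=plan(bw(-.055,0,.095)-.075*RH(40)[:,2]+.1*Z,RH(40),12)
E
```

```text
t 0.1 tcp [0.1194 0.5107 0.2302] -> [ 0.538  -0.0486  0.2381] rotdeg [-33.3 -27.7  76.4] F [ 0.6  0.3 -0.3] open 0.0856 j [ 1.21  0.05  0.1   1.62 -0.    1.44]
1 [-0.372, -0.312, -0.005] [-0.0308, -0.0257, 0.0708]
2 [-0.404, -0.269, -0.003] 
3 [-0.431, -0.222, 0.002] 
4 [-0.453, -0.173, 0.01] 
5 [-0.469, -0.123, 0.021] 
6 [-0.479, -0.071, 0.036] 
7 [-0.482, -0.02, 0.053] 
8 [-0.479, 0.031, 0.073] 
9 [-0.469, 0.079, 0.094] 
10 [-0.454, 0.125, 0.118] 
11 [-0.432, 0.168, 0.143] 
12 [-0.405, 0.207, 0.169]
```

Request:
{"method": "step_arm", "body": {
  "targets": [
    {"delta_pos":[-0.37,-0.31,0],"angular":[-0.031,-0.026,0.071],"gripper":0.5},
    {"delta_pos":[-0.4,-0.27,0],"angular":[-0.031,-0.026,0.071],"gripper":0.5},
    {"delta_pos":[-0.43,-0.22,0],"angular":[-0.031,-0.026,0.071],"gripper":0.5},
    {"delta_pos":[-0.45,-0.17,0.01],"angular":[-0.031,-0.026,0.071],"gripper":0.5},
    {"delta_pos":[-0.47,-0.12,0.02],"angular":[-0.031,-0.026,0.071],"gripper":0.5},
    {"delta_pos":[-0.48,-0.07,0.04],"angular":[-0.031,-0.026,0.071],"gripper":0.5},
    {"delta_pos":[-0.48,-0.02,0.05],"angular":[-0.031,-0.026,0.071],"gripper":0.5},
    {"delta_pos":[-0.48,0.03,0.07],"angular":[-0.031,-0.026,0.071],"gripper":0.5},
    {"delta_pos":[-0.47,0.08,0.09],"angular":[-0.031,-0.026,0.071],"gripper":0.5},
    {"delta_pos":[-0.45,0.12,0.12],"angular":[-0.031,-0.026,0.071],"gripper":0.5},
    {"delta_pos":[-0.43,0.17,0.14],"angular":[-0.031,-0.026,0.071],"gripper":0.5},
    {"delta_pos":[-0.4,0.2,0.17],"angular":[-0.031,-0.026,0.071],"gripper":0.5}
  ]
}}

```text
time_s: 1.6
tool_pos: [0.5353, -0.0491, 0.2384]
orientation: [[0.064, 0.76, 0.647], [0.998, -0.05, -0.039], [0.003, 0.648, -0.761]]
contact_force: [1.1, 1.3, 0.8]
opening: 0.0427
gripper_force: 0.0
```

```bash
python3 - <<'E'
from h import *
p,R=plan(bw(-.055,0,.095)-.06*RH(40)[:,2],RH(40),3)
plan(bw(-.055,0,.095),RH(40),4,p,R)
c=snap("side"); np.savez("pics/side1.npz",**c); cv2.imwrite("pics/side1.png",c["img"][100:330,130:460,::-1].repeat(2,0).repeat(2,1))
E
```

```text
t 1.6 tcp [ 0.5353 -0.0491  0.2384] -> [ 0.5477 -0.0491  0.1266] rotdeg [ 0.4  0.2 -0.6] F [1.1 1.3 0.8] open 0.0427 j [-0.31 -0.69 -0.65  0.92  0.16  1.38]
1 [0.001, -0.175, 0.259] [0.0015, 0.0009, -0.0021]
3 [0.002, -0.174, 0.26] 
t 1.6 tcp [ 0.5477 -0.0491  0.1266] -> [ 0.5862 -0.0512  0.0807] rotdeg [ 0.  0. -0.] F [1.1 1.3 0.8] open 0.0427 j [-0.31 -0.69 -0.65  0.92  0.16  1.38]
1 [0.0, 0.0, 0.125] [0.0, 0.0, -0.0]
```

View pics/side1.png

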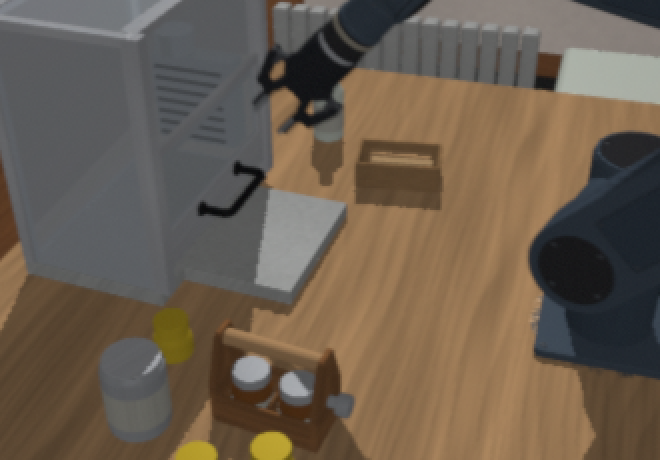

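The gripper hangs open at crop (290,100), above the free handle, whose bar runs from crop (235,212) to (263,178), i.e. px (247,206) to (261,189). I'll check the handle height by ray.

```bash
python3 - <<'E'
from h import *
c=load("side","1"); t=load("top")
for z in(.07,.095,.1): print(z,[uv(c,bw(-.055,y,z)).round(1).tolist() for y in(.062,-.062)],uv(t,bw(-.055,0,z)).round(1))
E
```

```text
0.07 [[245.9, 213.5], [261.3, 193.5]] [294.6 180.4]
0.095 [[245.4, 206.9], [261.0, 187.1]] [294.8 179.5]
0.1 [[245.3, 205.5], [260.9, 185.8]] [294.9 179.3]
```

Request:
{"method": "step_arm", "body": {
  "targets": [
    {"delta_pos":[0,-0.175,0.26],"angular":[0.0015,0.001,-0.002],"gripper":0.5},
    {"delta_pos":[0,-0.175,0.26],"angular":[0.0015,0.001,-0.002],"gripper":0.5},
    {"delta_pos":[0,-0.175,0.26],"angular":[0.0015,0.001,-0.002],"gripper":0.5},
    {"delta_pos":[0,0,0.125],"angular":[0,0,0],"gripper":0.5},
    {"delta_pos":[0,0,0.125],"angular":[0,0,0],"gripper":0.5},
    {"delta_pos":[0,0,0.125],"angular":[0,0,0],"gripper":0.5},
    {"delta_pos":[0,0,0.125],"angular":[0,0,0],"gripper":0.5},
    {"delta_pos":[0,0,0],"angular":[0,0,0],"gripper":0},
    {"delta_pos":[0,0,0],"angular":[0,0,0],"gripper":0},
    {"delta_pos":[0,0,0],"angular":[0,0,0],"gripper":0},
    {"delta_pos":[0,0,0],"angular":[0,0,0],"gripper":0}
  ],
  "force": 40
}}

```text
time_s: 3.02
tool_pos: [0.5866, -0.0494, 0.0821]
orientation: [[0.048, 0.764, 0.644], [0.999, -0.036, -0.031], [-0.001, 0.644, -0.765]]
contact_force: [10.5, -0.1, -6.2]
opening: 0.0127
gripper_force: 39.1
```

```bash
python3 - <<'E'
from h import *
from plant import manip
s=manip.observe();R=s["orientation"];p=s["tool_pos"]
print(p-.0187*R[:,2],(p-.0187*R[:,2]-bw(-.055,0,.095)))
plan(p-.0187*R[:,2]+[0,0,.165],R,12)
E
```

```text
[ 0.57457333 -0.04877404  0.09636169] [0.00039633 0.00178346 0.00136169]
t 3.025 tcp [ 0.5866 -0.0494  0.0821] -> [ 0.5866 -0.0494  0.2471] rotdeg [0. 0. 0.] F [10.5 -0.1 -6.2] open 0.0127 j [-0.28 -0.45 -0.83  0.51  0.15  1.39]
1 [-0.0, 0.074, -0.088] [0.0, 0.0, 0.0]
```

Request:
{"method": "step_arm", "body": {
  "targets": [
    {"delta_pos":[0,0.055,-0.065],"angular":[0,0,0],"gripper":0},
    {"delta_pos":[0,0.055,-0.065],"angular":[0,0,0],"gripper":0},
    {"delta_pos":[0,0.055,-0.065],"angular":[0,0,0],"gripper":0},
    {"delta_pos":[0,0.055,-0.065],"angular":[0,0,0],"gripper":0},
    {"delta_pos":[0,0.055,-0.065],"angular":[0,0,0],"gripper":0},
    {"delta_pos":[0,0.055,-0.065],"angular":[0,0,0],"gripper":0},
    {"delta_pos":[0,0.055,-0.065],"angular":[0,0,0],"gripper":0},
    {"delta_pos":[0,0.055,-0.065],"angular":[0,0,0],"gripper":0},
    {"delta_pos":[0,0.055,-0.065],"angular":[0,0,0],"gripper":0},
    {"delta_pos":[0,0.055,-0.065],"angular":[0,0,0],"gripper":0},
    {"delta_pos":[0,0.055,-0.065],"angular":[0,0,0],"gripper":0},
    {"delta_pos":[0,0.055,-0.065],"angular":[0,0,0],"gripper":0}
  ],
  "force": 60
}}

```text
time_s: 4.53
tool_pos: [0.5865, -0.0494, 0.2012]
orientation: [[0.049, 0.766, 0.64], [0.999, -0.037, -0.031], [-0.0, 0.641, -0.767]]
contact_force: [19.1, -1.2, -13.7]
opening: 0.0117
gripper_force: 58.8
```

```bash
python3 - <<'E'
from h import *
from plant import manip
s=manip.observe();R=s["orientation"];p=s["tool_pos"]
g=p-.0187*R[:,2]; print(g,(g-BO)@np.stack([BX,BY,Z],1),s["contact_force"])
plan(bw(-.055,0.0018,.26),R,4)
E
```

```text
[ 0.57447382 -0.04877944  0.21551125] [-0.05480225  0.00179145  0.21551125] [ 19.05729746  -1.22055088 -13.694081  ]
t 4.525 tcp [ 0.5865 -0.0494  0.2012] -> [ 0.5863 -0.0493  0.2457] rotdeg [0. 0. 0.] F [ 19.1  -1.2 -13.7] open 0.0117 j [-0.28 -0.53 -0.63  0.79  0.15  1.39]
1 [0.0, 0.059, -0.071] [0.0, 0.0, 0.0]
```

Request:
{"method": "step_arm", "body": {
  "targets": [
    {"delta_pos":[0,0.061,-0.068],"angular":[0,0,0],"gripper":0},
    {"delta_pos":[0,0.061,-0.068],"angular":[0,0,0],"gripper":0},
    {"delta_pos":[0,0.061,-0.068],"angular":[0,0,0],"gripper":0},
    {"delta_pos":[0,0.055,-0.065],"angular":[0,0,0],"gripper":0},
    {"delta_pos":[0,0,0],"angular":[0,0,0],"gripper":0}
  ]
}}

```text
time_s: 5.15
tool_pos: [0.5865, -0.0493, 0.2435]
orientation: [[0.049, 0.769, 0.638], [0.999, -0.038, -0.031], [0.0, 0.639, -0.769]]
contact_force: [8.0, -1.0, -8.0]
opening: 0.0121
gripper_force: 60.1
```

```bash
python3 - <<'E'
from h import *
from plant import manip
s=manip.observe();R=s["orientation"];p=s["tool_pos"]
g=p-.0187*R[:,2]; print((g-BO)@np.stack([BX,BY,Z],1),s["contact_force"])
E
```

```text
[-0.05469963  0.00183117  0.25786043] [ 8.04848234 -0.96557632 -7.96663501]
```

Request:
{"method": "step_arm", "body": {
  "targets": [
    {"delta_pos":[0,0.008,-0.01],"angular":[0,0,0],"gripper":0},
    {"delta_pos":[0,0.008,-0.01],"angular":[0,0,0],"gripper":0},
    {"delta_pos":[0,0.008,-0.01],"angular":[0,0,0],"gripper":0}
  ]
}}

```text
time_s: 5.52
tool_pos: [0.5864, -0.0493, 0.2458]
orientation: [[0.049, 0.77, 0.637], [0.999, -0.038, -0.031], [0.0, 0.637, -0.771]]
contact_force: [19.9, -1.5, -17.8]
opening: 0.012
gripper_force: 58.8
```

Request:
{"method": "step_arm", "body": {
  "targets": [
    {"delta_pos":[0,0.008,-0.01],"angular":[0,0,0],"gripper":0},
    {"delta_pos":[0,0.008,-0.01],"angular":[0,0,0],"gripper":0}
  ]
}}

```text
time_s: 5.78
tool_pos: [0.5863, -0.0493, 0.2459]
orientation: [[0.049, 0.771, 0.635], [0.999, -0.039, -0.03], [0.001, 0.635, -0.772]]
contact_force: [30.0, -2.7, -25.3]
opening: 0.0118
gripper_force: 58.3
```

Request:
{"method": "step_arm", "body": {
  "targets": [
    {"delta_pos":[0,-0.012,0.007],"angular":[0,0,0],"gripper":0},
    {"delta_pos":[0,0,0],"angular":[0,0,0],"gripper":0.5},
    {"delta_pos":[0,0,0],"angular":[0,0,0],"gripper":0.5},
    {"delta_pos":[0,0,0],"angular":[0,0,0],"gripper":0.5},
    {"delta_pos":[0,0,-0.15],"angular":[0,0,0],"gripper":0.5},
    {"delta_pos":[0,0,-0.25],"angular":[0,0,0],"gripper":0.5},
    {"delta_pos":[0,0,-0.4],"angular":[0,0,0],"gripper":0.5}
  ]
}}

```text
time_s: 6.65
tool_pos: [0.5239, -0.046, 0.3255]
orientation: [[0.048, 0.768, 0.639], [0.999, -0.037, -0.031], [-0.0, 0.64, -0.768]]
contact_force: [0.0, -0.4, 0.8]
opening: 0.043
gripper_force: 0.0
```

```bash
python3 - <<'E'
from h import *
c=snap("side"); np.savez("pics/side2.npz",**c); cv2.imwrite("pics/side2.png",c["img"][50:350,100:460,::-1].repeat(2,0).repeat(2,1))
bar=np.array([.402,.3075,.115]); R=RC(-6.5,-25)
plan(bar+[0,0,.15],R,12)
E
```

```text
t 6.7 tcp [ 0.5237 -0.0462  0.3355] -> [0.3941 0.3084 0.2481] rotdeg [ 50.7  50.2 -75.4] F [0.4 1.7 4.8] open 0.0423 j [-0.32 -0.68 -0.45  1.11  0.17  1.36]
1 [0.242, -0.116, -0.021] [0.0469, 0.0465, -0.0698]
2 [0.254, -0.09, 0.005] 
3 [0.261, -0.06, 0.029] 
4 [0.263, -0.028, 0.052] 
5 [0.259, 0.005, 0.072] 
6 [0.251, 0.039, 0.089] 
7 [0.238, 0.073, 0.103] 
8 [0.22, 0.106, 0.113] 
9 [0.198, 0.137, 0.119] 
10 [0.173, 0.167, 0.121] 
11 [0.144, 0.193, 0.12] 
12 [0.113, 0.216, 0.114]
```

View pics/side2.png

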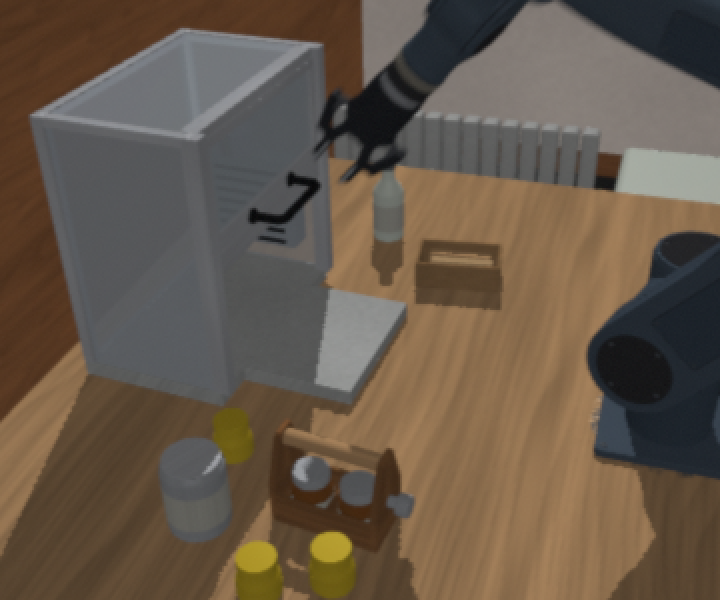

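The sash is right up, with the handle at crop (285,200) and the gripper clear of it. The caddy hasn't moved. Next is the caddy bar, with the tool leaning back 30°.

```bash
python3 - <<'E'
from h import *
bar=np.array([.402,.3075,.115]); R=RC(-6.5,30)
p,R=plan(bar-.11*R[:,2]+[0,0,.02],R,12)
E
```

```text
t 6.7 tcp [ 0.5237 -0.0462  0.3355] -> [0.3566 0.3127 0.2141] rotdeg [  9.7   6.6 -86.6] F [0.4 1.7 4.8] open 0.0423 j [-0.32 -0.68 -0.45  1.11  0.17  1.36]
1 [0.244, -0.152, -0.02] [0.009, 0.0062, -0.0801]
2 [0.261, -0.12, -0.015] 
3 [0.274, -0.086, -0.011] 
4 [0.283, -0.051, -0.008] 
5 [0.287, -0.016, -0.004] 
6 [0.287, 0.02, -0.002] 
7 [0.282, 0.056, 0.001] 
8 [0.273, 0.091, 0.002] 
9 [0.259, 0.125, 0.003] 
10 [0.241, 0.156, 0.004] 
11 [0.22, 0.186, 0.004] 
12 [0.195, 0.212, 0.003]
```

Request:
{"method": "step_arm", "body": {
  "targets": [
    {"delta_pos":[0.245,-0.15,-0.02],"angular":[0.009,0.006,-0.08],"gripper":0.6},
    {"delta_pos":[0.26,-0.12,-0.015],"angular":[0.009,0.006,-0.08],"gripper":0.6},
    {"delta_pos":[0.275,-0.085,-0.01],"angular":[0.009,0.006,-0.08],"gripper":0.6},
    {"delta_pos":[0.28,-0.05,-0.01],"angular":[0.009,0.006,-0.08],"gripper":0.6},
    {"delta_pos":[0.285,-0.015,-0.005],"angular":[0.009,0.006,-0.08],"gripper":0.6},
    {"delta_pos":[0.285,0.02,0],"angular":[0.009,0.006,-0.08],"gripper":0.6},
    {"delta_pos":[0.28,0.055,0],"angular":[0.009,0.006,-0.08],"gripper":0.6},
    {"delta_pos":[0.275,0.09,0],"angular":[0.009,0.006,-0.08],"gripper":0.6},
    {"delta_pos":[0.26,0.125,0],"angular":[0.009,0.006,-0.08],"gripper":0.6},
    {"delta_pos":[0.24,0.155,0],"angular":[0.009,0.006,-0.08],"gripper":0.6},
    {"delta_pos":[0.22,0.185,0],"angular":[0.009,0.006,-0.08],"gripper":0.6},
    {"delta_pos":[0.195,0.21,0],"angular":[0.009,0.006,-0.08],"gripper":0.6}
  ]
}}

```text
time_s: 8.2
tool_pos: [0.3566, 0.3137, 0.2104]
orientation: [[-0.864, 0.113, 0.491], [0.099, 0.994, -0.054], [-0.494, 0.002, -0.869]]
contact_force: [0.9, 0.6, 0.1]
opening: 0.0512
gripper_force: 0.0
```

```bash
python3 - <<'E'
from h import *
bar=np.array([.402,.3075,.115]); R=RC(-6.5,30)
p,R=plan(bar-.05*R[:,2],R,4)
plan(bar+.003*R[:,2],R,4,p,R)
c=snap("top"); np.savez("pics/top3.npz",**c); s=snap("side"); np.savez("pics/side3.npz",**s)
a=c["img"][180:320,130:320,::-1].repeat(3,0).repeat(3,1); cv2.imwrite("pics/top3.png",a)
P=cloud(c);m=(np.linalg.norm(P[...,:2]-[.40,.308],axis=-1)<.09)&(P[...,2]>.1)
print(m.sum())
E
```

```text
t 8.2 tcp [0.3566 0.3137 0.2104] -> [0.3865 0.3093 0.1421] rotdeg [ 0.1 -0.4 -0.1] F [0.9 0.6 0.1] open 0.0512 j [ 0.85 -0.42 -0.44  1.24 -0.42  0.9 ]
1 [0.016, -0.002, 0.155] [0.0003, -0.0011, -0.0001]
t 8.2 tcp [0.3865 0.3093 0.1421] -> [0.4128 0.3063 0.0962] rotdeg [0. 0. 0.] F [0.9 0.6 0.1] open 0.0512 j [ 0.85 -0.42 -0.44  1.24 -0.42  0.9 ]
1 [0.0, -0.0, 0.11] [0.0, 0.0, 0.0]
765
```

View pics/top3.png

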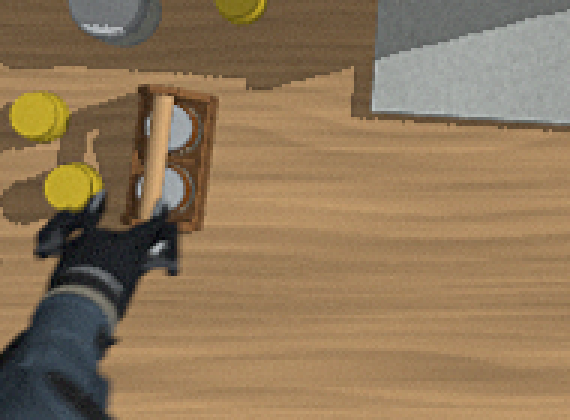

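The bar runs from crop (163,97) to (152,218), i.e. px (184.3,212.3) to (180.7,252.7), and the fingers sit above the near end. I'll check this against the expected bar.

```bash
python3 - <<'E'
from h import *
c=load("top","3"); w=Ro.from_euler('z',-6.5,degrees=True).as_matrix()
for x in(-.066,0,.066): print(uv(c,np.array([.402,.3075,.115])+w@[x,0,0]))
P=cloud(c); I=c["img"].astype(int)
for v in range(216,240,4):
    m=[u for u in range(174,194) if P[v,u,2]>.105 and I[v,u,0]>150 and I[v,u,0]-I[v,u,2]>40]; print(v,min(m),max(m),P[v,m].mean(0).round(4)) if m else print(v)
E
```

```text
[178.94237174 252.95897693]
[181.66909264 232.18937811]
[184.38200384 211.52496857]
216 182 187 [0.4528 0.2976 0.1248]
220 181 186 [0.4402 0.3007 0.1239]
224 181 186 [0.4276 0.3006 0.1232]
228 180 185 [0.415  0.3033 0.1246]
232 180 184 [0.4024 0.3045 0.1251]
236 179 184 [0.3898 0.3061 0.1239]
```

Request:
{"method": "step_arm", "body": {
  "targets": [
    {"delta_pos":[0.016,-0.005,0.155],"angular":[0,-0.001,0],"gripper":0.6},
    {"delta_pos":[0.016,-0.005,0.155],"angular":[0,-0.001,0],"gripper":0.6},
    {"delta_pos":[0.016,-0.005,0.155],"angular":[0,-0.001,0],"gripper":0.6},
    {"delta_pos":[0.016,-0.005,0.155],"angular":[0,-0.001,0],"gripper":0.6},
    {"delta_pos":[0,0,0.11],"angular":[0,0,0],"gripper":0.6},
    {"delta_pos":[0,0,0.11],"angular":[0,0,0],"gripper":0.6},
    {"delta_pos":[0,0,0.11],"angular":[0,0,0],"gripper":0.6},
    {"delta_pos":[0,0,0.1],"angular":[0,0,0],"gripper":0.6},
    {"delta_pos":[0,0,0],"angular":[0,0,0],"gripper":0},
    {"delta_pos":[0,0,0],"angular":[0,0,0],"gripper":0},
    {"delta_pos":[0,0,0],"angular":[0,0,0],"gripper":0},
    {"delta_pos":[0,0,0],"angular":[0,0,0],"gripper":0}
  ],
  "force": 50
}}

```text
time_s: 9.8
tool_pos: [0.412, 0.3039, 0.0962]
orientation: [[-0.861, 0.116, 0.495], [0.102, 0.993, -0.055], [-0.498, 0.003, -0.867]]
contact_force: [1.3, 1.5, -2.5]
opening: 0.0206
gripper_force: 49.0
```

```bash
python3 - <<'E'
from h import *
from plant import manip
s=manip.observe();R=s["orientation"];p=s["tool_pos"];print(p-.0187*R[:,2],R[:,1],s["gripper_force"])
plan(p-.0187*R[:,2]+[0,0,.09],R,5)
E
```

```text
[0.4027925  0.30497664 0.11239269] [0.11624585 0.99321617 0.0029212 ] 48.958715200424194
t 9.8 tcp [0.412  0.3039 0.0962] -> [0.412  0.3039 0.1862] rotdeg [0. 0. 0.] F [ 1.3  1.5 -2.5] open 0.0206 j [ 0.73 -0.33 -0.61  0.93 -0.38  0.78]
1 [-0.075, 0.0, -0.13] [0.0, 0.0, 0.0]
```

Request:
{"method": "step_arm", "body": {
  "targets": [
    {"delta_pos":[-0.025,0,-0.043],"angular":[0,0,0],"gripper":0},
    {"delta_pos":[-0.05,0,-0.087],"angular":[0,0,0],"gripper":0},
    {"delta_pos":[-0.05,0,-0.087],"angular":[0,0,0],"gripper":0},
    {"delta_pos":[-0.05,0,-0.087],"angular":[0,0,0],"gripper":0},
    {"delta_pos":[-0.05,0,-0.087],"angular":[0,0,0],"gripper":0},
    {"delta_pos":[-0.035,0,-0.065],"angular":[0,0,0],"gripper":0}
  ]
}}

```text
time_s: 10.55
tool_pos: [0.4123, 0.3037, 0.1606]
orientation: [[-0.86, 0.117, 0.496], [0.103, 0.993, -0.055], [-0.499, 0.003, -0.867]]
contact_force: [0.3, 0.1, -6.6]
opening: 0.0207
gripper_force: 49.2
```

```bash
python3 - <<'E'
from h import *
from plant import manip
s=snap("side"); np.savez("pics/side4.npz",**s);cv2.imwrite("pics/side4.png",s["img"][120:360,180:480,::-1].repeat(2,0).repeat(2,1))
R=RC(-2.9,30); t=bw(-.095,0,.1124+.06); p,R=plan(t,R,20)
E
```

```text
t 10.6 tcp [0.4128 0.3041 0.162 ] -> [ 0.5436 -0.0489  0.1562] rotdeg [-1.7  0.  -3.4] F [ 0.2  0.6 -4.8] open 0.0209 j [ 0.73 -0.36 -0.5   1.07 -0.38  0.78]
1 [-0.061, -0.14, 0.037] [-0.0009, 0.0, -0.0019]
2 [-0.06, -0.14, 0.037] 
5 [-0.059, -0.141, 0.036] 
7 [-0.058, -0.141, 0.036] 
9 [-0.057, -0.142, 0.036] 
10 [-0.057, -0.142, 0.035] 
12 [-0.056, -0.142, 0.035] 
14 [-0.055, -0.143, 0.034] 
17 [-0.054, -0.143, 0.034] 
18 [-0.054, -0.144, 0.034] 
19 [-0.053, -0.144, 0.033]
```

View pics/side4.png

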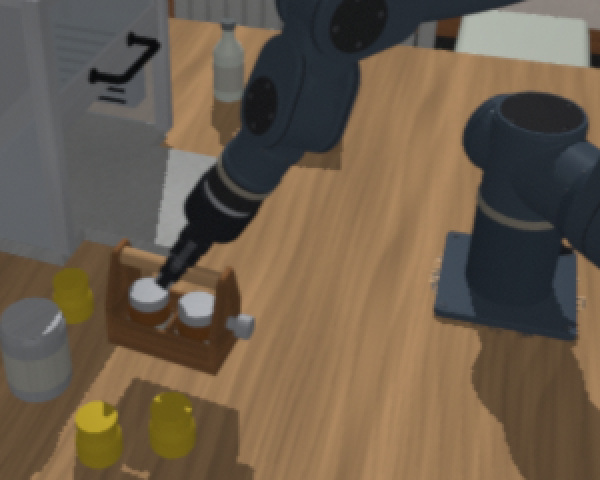

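The caddy hangs level at crop (170,310) with both white-lidded jars in it. I'll carry it to the ledge.

Request:
{"method": "step_arm", "body": {
  "targets": [
    {"delta_pos":[-0.03,-0.07,0.018],"angular":[-0.001,0,-0.002],"gripper":0},
    {"delta_pos":[-0.06,-0.14,0.037],"angular":[-0.001,0,-0.002],"gripper":0},
    {"delta_pos":[-0.06,-0.14,0.037],"angular":[-0.001,0,-0.002],"gripper":0},
    {"delta_pos":[-0.06,-0.14,0.037],"angular":[-0.001,0,-0.002],"gripper":0},
    {"delta_pos":[-0.06,-0.14,0.037],"angular":[-0.001,0,-0.002],"gripper":0},
    {"delta_pos":[-0.059,-0.14,0.036],"angular":[-0.001,0,-0.002],"gripper":0},
    {"delta_pos":[-0.058,-0.14,0.036],"angular":[-0.001,0,-0.002],"gripper":0},
    {"delta_pos":[-0.058,-0.14,0.036],"angular":[-0.001,0,-0.002],"gripper":0},
    {"delta_pos":[-0.057,-0.14,0.036],"angular":[-0.001,0,-0.002],"gripper":0},
    {"delta_pos":[-0.057,-0.14,0.035],"angular":[-0.001,0,-0.002],"gripper":0}
  ]
}}

```text
time_s: 11.85
tool_pos: [0.4734, 0.1349, 0.1547]
orientation: [[-0.865, 0.083, 0.494], [0.071, 0.997, -0.043], [-0.496, -0.002, -0.868]]
contact_force: [0.4, -0.5, -6.0]
opening: 0.0207
gripper_force: 49.5
```

```bash
python3 - <<'E'
from h import *
R=RC(-2.9,30); t=bw(-.095,0,.1124+.06); p,R=plan(t,R,10)
E
```

```text
t 11.85 tcp [0.4734 0.1349 0.1547] -> [ 0.5436 -0.0489  0.1562] rotdeg [-1.  -0.3 -1.5] F [ 0.4 -0.5 -6. ] open 0.0207 j [ 0.25 -0.58 -0.67  0.99 -0.16  0.29]
1 [-0.062, -0.148, 0.034] [-0.0011, -0.0003, -0.0017]
3 [-0.061, -0.148, 0.034] 
5 [-0.06, -0.149, 0.033] 
8 [-0.059, -0.149, 0.033] 
9 [-0.059, -0.15, 0.032] 
10 [-0.058, -0.15, 0.032]
```

Request:
{"method": "step_arm", "body": {
  "targets": [
    {"delta_pos":[-0.062,-0.148,0.034],"angular":[-0.001,0,-0.002],"gripper":0},
    {"delta_pos":[-0.062,-0.148,0.034],"angular":[-0.001,0,-0.002],"gripper":0},
    {"delta_pos":[-0.061,-0.148,0.034],"angular":[-0.001,0,-0.002],"gripper":0},
    {"delta_pos":[-0.061,-0.148,0.034],"angular":[-0.001,0,-0.002],"gripper":0},
    {"delta_pos":[-0.06,-0.148,0.033],"angular":[-0.001,0,-0.002],"gripper":0},
    {"delta_pos":[-0.06,-0.148,0.033],"angular":[-0.001,0,-0.002],"gripper":0},
    {"delta_pos":[-0.06,-0.148,0.033],"angular":[-0.001,0,-0.002],"gripper":0},
    {"delta_pos":[-0.059,-0.148,0.033],"angular":[-0.001,0,-0.002],"gripper":0},
    {"delta_pos":[-0.045,-0.12,0.025],"angular":[-0.001,0,-0.002],"gripper":0},
    {"delta_pos":[-0.015,-0.04,0.008],"angular":[-0.001,0,0],"gripper":0},
    {"delta_pos":[0,0,0],"angular":[0,0,0],"gripper":0}
  ]
}}

```text
time_s: 13.22
tool_pos: [0.5376, -0.0295, 0.1573]
orientation: [[-0.866, 0.05, 0.497], [0.044, 0.999, -0.025], [-0.497, -0.0, -0.868]]
contact_force: [1.0, -0.3, -5.8]
opening: 0.0208
gripper_force: 49.6
```

```bash
python3 - <<'E'
from h import *
R=RC(-2.9,30); p,R=plan(bw(-.095,0,.1124+.032),R,4)
plan(bw(-.095,0,.1124+.025),R,4,p,R)
c=snap("top"); np.savez("pics/top5.npz",**c);s=snap("side"); np.savez("pics/side5.npz",**s);
cv2.imwrite("pics/s5.png",cv2.resize(np.hstack([s["img"][120:320,180:380],c["img"][80:280,200:400]]),None,fx=2,fy=2,interpolation=cv2.INTER_CUBIC)[:,:,::-1])
E
```

```text
t 13.225 tcp [ 0.5376 -0.0295  0.1573] -> [ 0.5436 -0.0489  0.1282] rotdeg [ 0.  -0.2  0. ] F [ 1.  -0.3 -5.8] open 0.0208 j [-0.23 -0.49 -0.61  0.94  0.09 -0.16]
1 [0.018, -0.04, 0.06] [0.0, -0.0005, 0.0]
t 13.225 tcp [ 0.5436 -0.0489  0.1282] -> [ 0.5436 -0.0489  0.1212] rotdeg [0. 0. 0.] F [ 1.  -0.3 -5.8] open 0.0208 j [-0.23 -0.49 -0.61  0.94  0.09 -0.16]
1 [0.007, 0.0, 0.013] [0.0, 0.0, 0.0]
```

View pics/s5.png

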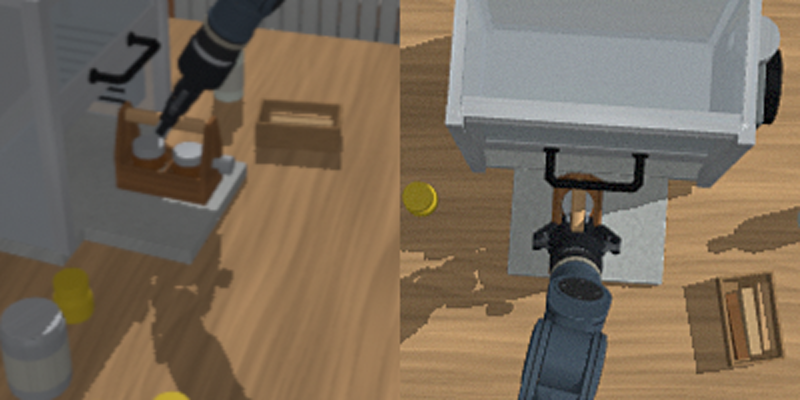

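The caddy is level over the ledge, at left-half (165,150), with its pull towards the robot and the handle clear of the gripper. I'll lower it.

Request:
{"method": "step_arm", "body": {
  "targets": [
    {"delta_pos":[0.018,-0.04,0.06],"angular":[0,0,0],"gripper":0},
    {"delta_pos":[0.018,-0.04,0.06],"angular":[0,0,0],"gripper":0},
    {"delta_pos":[0.018,-0.04,0.06],"angular":[0,0,0],"gripper":0},
    {"delta_pos":[0.018,-0.04,0.06],"angular":[0,0,0],"gripper":0},
    {"delta_pos":[0.007,0,0.013],"angular":[0,0,0],"gripper":0},
    {"delta_pos":[0.007,0,0.013],"angular":[0,0,0],"gripper":0},
    {"delta_pos":[0.007,0,0.013],"angular":[0,0,0],"gripper":0},
    {"delta_pos":[0,0,0],"angular":[0,0,0],"gripper":0}
  ]
}}

```text
time_s: 14.32
tool_pos: [0.544, -0.0486, 0.1232]
orientation: [[-0.866, 0.049, 0.498], [0.043, 0.999, -0.025], [-0.498, -0.0, -0.867]]
contact_force: [-0.6, 0.4, -5.7]
opening: 0.0202
gripper_force: 49.7
```

Still hanging (Fz −5.7 N). I'll ease down a little further.

Request:
{"method": "step_arm", "body": {
  "targets": [
    {"delta_pos":[0.006,0,0.01],"angular":[0,0,0],"gripper":0},
    {"delta_pos":[0.006,0,0.01],"angular":[0,0,0],"gripper":0},
    {"delta_pos":[0,0,0],"angular":[0,0,0],"gripper":0}
  ]
}}

```text
time_s: 14.7
tool_pos: [0.5444, -0.0487, 0.121]
orientation: [[-0.865, 0.049, 0.499], [0.043, 0.999, -0.025], [-0.499, -0.0, -0.866]]
contact_force: [-0.0, 0.3, -4.9]
opening: 0.0208
gripper_force: 49.8
```

Request:
{"method": "step_arm", "body": {
  "targets": [
    {"delta_pos":[0.005,0,0.009],"angular":[0,0,0],"gripper":0},
    {"delta_pos":[0,0,0],"angular":[0,0,0],"gripper":0}
  ]
}}

```text
time_s: 14.95
tool_pos: [0.545, -0.0487, 0.121]
orientation: [[-0.864, 0.049, 0.5], [0.042, 0.999, -0.025], [-0.501, -0.0, -0.866]]
contact_force: [-2.1, 1.6, 1.2]
opening: 0.0206
gripper_force: 50.4
```

Landed. Release and back off.

Request:
{"method": "step_arm", "body": {
  "targets": [
    {"delta_pos":[0,0,0],"angular":[0,0,0],"gripper":0.5},
    {"delta_pos":[0,0,0],"angular":[0,0,0],"gripper":0.5},
    {"delta_pos":[0,0,0],"angular":[0,0,0],"gripper":0.5},
    {"delta_pos":[0,0,-0.15],"angular":[0,0,0],"gripper":0.5},
    {"delta_pos":[0,0,-0.35],"angular":[0,0,0],"gripper":0.5},
    {"delta_pos":[0,0,-0.5],"angular":[0,0,0],"gripper":0.6},
    {"delta_pos":[0,0,-0.5],"angular":[0,0,0],"gripper":0.6}
  ]
}}

```text
time_s: 15.82
tool_pos: [0.4535, -0.0442, 0.2768]
orientation: [[-0.866, 0.05, 0.498], [0.043, 0.999, -0.025], [-0.499, -0.001, -0.867]]
contact_force: [0.6, -1.3, 0.4]
opening: 0.0511
gripper_force: 0.0
```

```bash
python3 - <<'E'
from h import *
c=snap("top"); np.savez("pics/top6.npz",**c);s=snap("side"); np.savez("pics/side6.npz",**s);
cv2.imwrite("pics/s6.png",cv2.resize(np.hstack([s["img"][120:320,180:380],c["img"][80:280,200:400]]),None,fx=2,fy=2,interpolation=cv2.INTER_CUBIC)[:,:,::-1])
w=Ro.from_euler('z',-3.06,degrees=True).as_matrix()
g=np.array([.5357,-.0482,0]); print("caddy centre booth",(g-BO)@np.stack([BX,BY,Z],1))
pull=g+w@[-.096,0,.08]; print("pull",pull,uv(s,pull)-[180,120],uv(c,pull)-[200,80])
for q in(cloud(s),cloud(c)):
    q=q.reshape(-1,3); m=(abs(q[:,0]-pull[0]+.005)<.02)&(abs(q[:,1]-pull[1])<.03)&(q[:,2]>.05)&(q[:,2]<.11);print(m.sum(),q[m].mean(0),q[m].min(0),q[m].max(0))
R=RC(-3.06,58); plan(pull-.09*R[:,2],R,10)
E
```

```text
caddy centre booth [-0.09355279  0.00029568  0.        ]
pull [ 0.43983688 -0.04307536  0.08      ] [112.97532106  88.31210918] [ 92.24314822 141.335386  ]
69 [ 0.43913629 -0.03534984  0.08615015] [ 0.42944821 -0.05155024  0.06716169] [ 0.45474794 -0.02227759  0.09833592]
37 [ 0.44549411 -0.04377487  0.09039989] [ 0.43697634 -0.05511207  0.0813103 ] [ 0.45375927 -0.02925502  0.10125131]
t 15.925 tcp [ 0.4559 -0.0452  0.2856] -> [ 0.3795 -0.0398  0.1178] rotdeg [ -0.1 -27.2   0.3] F [ 0.9 -0.4 -0.3] open 0.0515 j [-0.35 -0.71 -0.48  1.28  0.15 -0.26]
1 [0.126, 0.002, 0.087] [-0.0001, -0.0303, 0.0004]
2 [0.13, 0.002, 0.081] 
3 [0.134, 0.002, 0.075] 
4 [0.138, 0.002, 0.069] 
5 [0.141, 0.002, 0.062] 
6 [0.143, 0.002, 0.055] 
7 [0.146, 0.001, 0.048] 
8 [0.148, 0.001, 0.041] 
9 [0.15, 0.001, 0.034] 
10 [0.151, 0.001, 0.027]
```

View pics/s6.png

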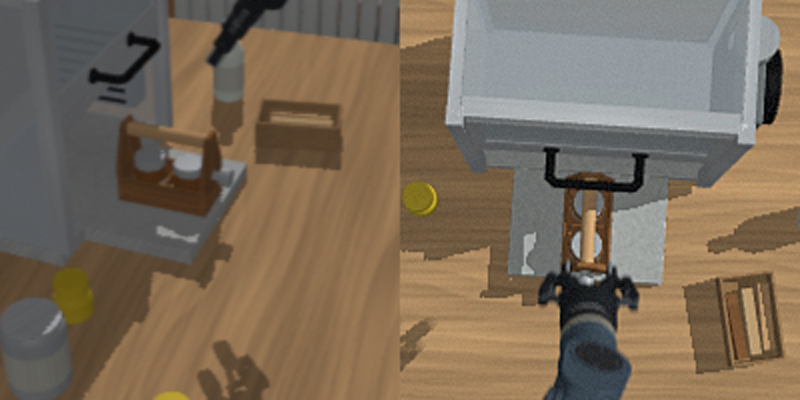

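The caddy stands straight on the ledge with both jars. Its pull at left-half (226,176) matches the prediction. Next I take hold of the pull.

Request:
{"method": "step_arm", "body": {
  "targets": [
    {"delta_pos":[0.125,0,0.09],"angular":[0,-0.03,0],"gripper":0.6},
    {"delta_pos":[0.13,0,0.08],"angular":[0,-0.03,0],"gripper":0.6},
    {"delta_pos":[0.135,0,0.075],"angular":[0,-0.03,0],"gripper":0.6},
    {"delta_pos":[0.14,0,0.07],"angular":[0,-0.03,0],"gripper":0.6},
    {"delta_pos":[0.14,0,0.06],"angular":[0,-0.03,0],"gripper":0.6},
    {"delta_pos":[0.145,0,0.055],"angular":[0,-0.03,0],"gripper":0.6},
    {"delta_pos":[0.145,0,0.05],"angular":[0,-0.03,0],"gripper":0.6},
    {"delta_pos":[0.15,0,0.04],"angular":[0,-0.03,0],"gripper":0.6},
    {"delta_pos":[0.15,0,0.035],"angular":[0,-0.03,0],"gripper":0.6},
    {"delta_pos":[0.15,0,0.03],"angular":[0,-0.03,0],"gripper":0.6},
    {"delta_pos":[0,0,0],"angular":[0,0,0],"gripper":0.6}
  ]
}}

```text
time_s: 17.3
tool_pos: [0.5101, -0.0818, 0.1531]
orientation: [[-0.604, 0.002, 0.797], [0.018, 1.0, 0.011], [-0.797, 0.021, -0.604]]
contact_force: [-12.7, 8.0, 43.7]
opening: 0.0512
gripper_force: 22.0
```

```bash
python3 - <<'E'
from h import *
R=RC(-3.06,58); plan(np.array([.4395,-.0432,.08])-.007*R[:,2],R,7)
E
```

```text
t 17.3 tcp [ 0.5101 -0.0818  0.1531] -> [ 0.4494 -0.0437  0.0738] rotdeg [ 3.1 -5.2  0.7] F [-12.7   8.   43.7] open 0.0512 j [-0.57 -0.99 -1.07  0.66  0.45 -0.35]
1 [0.12, 0.043, -0.0] [0.0049, -0.0082, 0.0011]
2 [0.12, 0.043, -0.002] 
3 [0.12, 0.043, -0.004] 
4 [0.12, 0.043, -0.006] 
5 [0.12, 0.042, -0.008] 
6 [0.12, 0.042, -0.009] 
7 [0.12, 0.042, -0.011]
```

The shoulder joint hit its range limit and the arm deviated, so it is now in contact with something. I need to look.

```bash
python3 - <<'E'
from h import *
c=snap("top"); np.savez("pics/top7.npz",**c);s=snap("side"); np.savez("pics/side7.npz",**s);
cv2.imwrite("pics/s7.png",cv2.resize(np.hstack([s["img"][120:320,180:380],c["img"][80:280,200:400]]),None,fx=2,fy=2,interpolation=cv2.INTER_CUBIC)[:,:,::-1])
from plant import manip
o=manip.observe();print(o["contact_force"],o["tool_pos"],o["joint_pos"],o["time_s"])
E
```

```text
[-12.51204434   8.86132516  42.49779291] [ 0.509961   -0.08182854  0.15314411] [-0.56550222 -0.99025956 -1.06902257  0.65764293  0.45043464 -0.35052392] 17.4
```

View pics/s7.png

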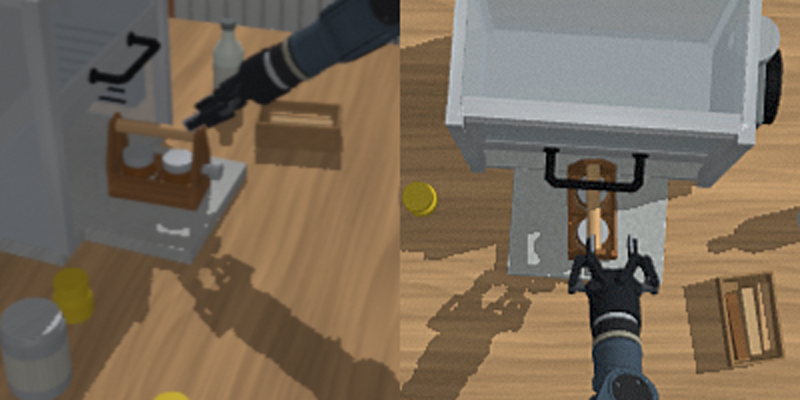

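The fingers have come down on the near top of the caddy, at right-half (590,250). They pushed it about 12 mm inward, but it is upright with both jars. I'll lift straight off.

Request:
{"method": "step_arm", "body": {
  "targets": [
    {"delta_pos":[-0.08,0,-0.06],"angular":[0,0,0],"gripper":0.6},
    {"delta_pos":[-0.08,0,-0.06],"angular":[0,0,0],"gripper":0.6},
    {"delta_pos":[-0.16,0,-0.12],"angular":[0,0.03,0],"gripper":0.6}
  ]
}}

```text
time_s: 17.77
tool_pos: [0.4985, -0.0828, 0.1688]
orientation: [[-0.679, 0.02, 0.734], [0.036, 0.999, 0.007], [-0.733, 0.031, -0.68]]
contact_force: [-0.2, -0.2, -1.3]
opening: 0.0514
gripper_force: 0.0
```

```bash
cat > fk.py <<'E'
import numpy as np
from scipy.optimize import least_squares
from scipy.spatial.transform import Rotation as Ro
ry=lambda a:Ro.from_euler('y',a).as_matrix(); rz=lambda a:Ro.from_euler('z',a).as_matrix(); rx=lambda a:Ro.from_euler('x',a).as_matrix()
def fk(q,p):
    # planar arm, z up at q=0; q2 +fwd, q3 -fwd, q4 fwd; q5 yaw about wrist z'
    R=rz(q[0]); x=R@[p[0],p[1],p[2]]
    R=R@ry(q[1]); x=x+R@[p[3],0,p[4]]
    R=R@ry(-q[2]); x=x+R@[p[5],0,p[6]]
    R=R@ry(q[3]); x=x+R@[p[7],0,p[8]]
    R=R@rz(p[10]*q[4]); x=x+R@[p[9],0,0]      # tool along local x
    return x,R[:,0]
D=[([1.213,.048,.099,1.622,0,1.443],[.12,.511,.231]),
([-.31,-.69,-.65,.92,.16,1.38],[.5353,-.0491,.2384]),([-.28,-.45,-.83,.51,.15,1.39],[.5866,-.0494,.0821]),
([-.28,-.53,-.63,.79,.15,1.39],[.5865,-.0494,.2012]),([-.32,-.68,-.45,1.11,.17,1.36],[.5237,-.0462,.3355]),
([.85,-.42,-.44,1.24,-.42,.9],[.3566,.3137,.2104]),([.73,-.33,-.61,.93,-.38,.78],[.412,.3039,.0962]),
([.73,-.36,-.5,1.07,-.38,.78],[.4128,.3041,.162]),([.25,-.58,-.67,.99,-.16,.29],[.4734,.1349,.1547]),
([-.23,-.49,-.61,.94,.09,-.16],[.5376,-.0295,.1573]),([-.35,-.71,-.48,1.28,.15,-.26],[.4559,-.0452,.2856]),
([-.5655,-.9903,-1.069,.6576,.4504,-.3505],[.51,-.0818,.1531])]
Zs=[[0,0,-1],[.647,-.039,-.761],[.644,-.031,-.765],[.64,-.031,-.767],[.639,-.031,-.768],[.491,-.054,-.869],[.495,-.055,-.867],[.496,-.055,-.867],[.494,-.043,-.868],[.497,-.025,-.868],[.498,-.025,-.867],[.797,.011,-.604]]
def res(p): 
    o=[]
    for (q,x),z in zip(D,Zs):
        a,b=fk(q,p); o+=list((a-x)*1)+list((b-z)*.1)
    return np.array(o)
def fit():
    best=None
    for sg in(1,-1):
      for s in range(6):
        g=np.random.default_rng(s); p0=np.r_[0,0,.2,.0,.3,.25,.0,0,0,.2,sg]+np.r_[g.normal(0,.08,10),0]
        r=least_squares(res,p0)
        if best is None or r.cost<best.cost: best=r
    return best
E
python3 - <<'E'
from fk import *; from plant import manip
o=manip.observe();print(o["time_s"],o["contact_force"].round(1),o["tool_pos"],o["joint_pos"].round(3))
r=fit();print(r.x.round(3)); e=res(r.x).reshape(-1,6);print((e[:,:3]*1000).round(1).tolist(),(e[:,3:]*10).round(3).max())
np.save("fk.npy",r.x)
E
```

```text
17.775 [-0.2 -0.2 -1.3] [ 0.49848816 -0.08276785  0.16882421] [-0.549 -0.921 -0.951  0.8    0.399 -0.359]
[ 0.01   0.067  0.221  0.002  0.389  0.495  0.026  0.113 -0.002  0.315
  0.998]
[[-0.0, 1.0, 0.7], [1.6, -0.1, 0.8], [0.0, -0.8, -1.2], [-1.5, -0.4, 1.0], [-0.3, -0.8, -1.1], [-0.9, -1.4, -0.4], [1.2, -0.6, 0.6], [0.3, -0.9, -0.6], [-0.8, 3.2, -1.5], [0.4, 1.2, 0.4], [0.0, -0.0, -0.2], [-0.5, -0.4, 1.3]] 0.015
```

```bash
cat >> fk.py <<'E'
P=None
lo=np.array([-2.91,-.99,-1.21,-2.12,-1.49]);hi=np.array([2.91,1.94,1.42,2.29,1.47])
def ik(x,z,q0=(-.3,-.7,-.7,.9,.2)):
    p=np.load("fk.npy")
    f=lambda q:np.r_[fk(q,p)[0]-x,(fk(q,p)[1]-z)*.3]
    r=least_squares(f,q0,bounds=(lo,hi)); return r.x,np.linalg.norm(f(r.x))
E
python3 - <<'E'
from fk import *; from h import bw,RC
for t in(30,35,40,45,50,55,60):
    R=RC(-3.06,t); o=[]
    for bx in(-.25,-.19,-.175,-.12,-.05,.0,.04):
        q,e=ik(bw(bx,0,.08)+.012*R[:,2],R[:,2]); o.append((round(e*1000,1),q[1].round(2),q[2].round(2)))
    print(t,[(float(a),float(b),float(c)) for a,b,c in o])
E
```

```text
30 [(7.8, -0.99, -1.02), (0.0, -0.78, -0.95), (0.0, -0.72, -0.92), (0.0, -0.52, -0.81), (0.0, -0.3, -0.66), (0.0, -0.15, -0.54), (0.0, -0.04, -0.44)]
35 [(27.2, -0.99, -1.03), (0.0, -0.91, -1.04), (0.0, -0.84, -1.01), (0.0, -0.61, -0.9), (0.0, -0.37, -0.75), (0.0, -0.22, -0.64), (0.0, -0.11, -0.54)]
40 [(46.1, -0.99, -1.05), (7.5, -0.99, -1.1), (0.0, -0.97, -1.1), (0.0, -0.71, -1.0), (0.0, -0.44, -0.85), (0.0, -0.28, -0.73), (0.0, -0.16, -0.64)]
45 [(64.1, -0.99, -1.07), (25.4, -0.99, -1.13), (14.9, -0.99, -1.14), (0.0, -0.81, -1.09), (0.0, -0.5, -0.94), (0.0, -0.33, -0.82), (0.0, -0.2, -0.73)]
50 [(80.1, -0.99, -1.11), (42.4, -0.99, -1.16), (31.6, -0.99, -1.17), (0.0, -0.91, -1.18), (0.0, -0.56, -1.03), (0.0, -0.37, -0.91), (0.0, -0.23, -0.81)]
55 [(90.3, -0.99, -1.19), (58.2, -0.99, -1.2), (47.2, -0.99, -1.21), (15.0, -0.92, -1.21), (0.0, -0.6, -1.11), (0.0, -0.39, -0.99), (0.0, -0.25, -0.89)]
60 [(91.3, -0.99, -1.21), (73.4, -0.99, -1.21), (63.9, -0.99, -1.21), (35.2, -0.9, -1.21), (0.0, -0.62, -1.19), (0.0, -0.39, -1.07), (0.0, -0.24, -0.96)]
```

Request:
{"method": "step_arm", "body": {
  "targets": [
    {"delta_pos":[-0.24,0,-0.2],"angular":[0,0.03,0],"gripper":0.6},
    {"delta_pos":[-0.24,0,-0.2],"angular":[0,0.03,0],"gripper":0.6},
    {"delta_pos":[-0.2,0,-0.25],"angular":[0,0.03,0],"gripper":0.6},
    {"delta_pos":[0,0,0],"angular":[0,0,0],"gripper":0.6}
  ]
}}

```text
time_s: 18.27
tool_pos: [0.5049, -0.0876, 0.2895]
orientation: [[-0.769, 0.018, 0.639], [0.031, 0.999, 0.009], [-0.638, 0.026, -0.769]]
contact_force: [1.0, -0.2, 0.8]
opening: 0.0513
gripper_force: 0.0
```

```bash
python3 - <<'E'
from h import *; from fk import ik
c=snap("top"); np.savez("pics/top8.npz",**c);s=snap("side"); np.savez("pics/side8.npz",**s);
cv2.imwrite("pics/s8.png",cv2.resize(np.hstack([s["img"][140:280,200:320],c["img"][130:270,240:360]]),None,fx=3.3,fy=3.3,interpolation=cv2.INTER_CUBIC)[:,:,::-1])
from plant import manip
o=manip.observe();print(o["time_s"],o["tool_pos"],o["joint_pos"].round(2),o["orientation"][:,2])
B=np.stack([BX,BY,Z],1)
for n,k in(("side",s),("top",c)):
    q=(cloud(k).reshape(-1,3)-BO)@B; I=k["img"].reshape(-1,3).astype(int)
    m=(abs(q[:,1])<.05)&(q[:,0]<-.02)&(q[:,0]>-.135)&(q[:,2]>.13)&(q[:,2]<.165)&(I[:,0]-I[:,2]>40); b=q[m]
    l=cv2.fitLine(b[:,:2].astype(np.float32),cv2.DIST_HUBER,0,.01,.01).ravel(); print(n,"bar",m.sum(),b.mean(0),np.percentile(b[:,0],[1,99]),"yaw rel",np.degrees(np.arctan(l[1]/l[0])), "y@-.08",l[3]+(-.08-l[2])*l[1]/l[0])
    m=(abs(q[:,1])<.04)&(q[:,0]<-.155)&(q[:,0]>-.21)&(q[:,2]>.05)&(q[:,2]<.11)&(I.max(1)-I.min(1)<35); print(" pull",m.sum(),q[m].mean(0),np.percentile(q[m],[5,95],0))
    for x in(-.19,-.175): print(uv(k,bw(x,0,.08))-([200,140] if n=="side" else [240,130]))
for t,x,z in((33,-.18,.17),(33,-.2,.17),(33,-.21,.14),(33,-.18,.08)):
    R=RC(-3.06,t); print(t,x,z,ik(bw(x,0,z)+.014*R[:,2],R[:,2]))
E
```

```text
18.375 [ 0.50268889 -0.08663534  0.28327534] [-0.5  -0.7  -0.55  1.11  0.32 -0.37] [ 0.63267477  0.01142611 -0.77433331]
side bar 217 [-0.08115161  0.00195624  0.14492506] [-0.13348324 -0.02201783] yaw rel 5.4382033 y@-.08 0.0020658697
 pull 74 [-0.17075454 -0.00664642  0.08536027] [[-0.17980201 -0.02172347  0.07218361]
 [-0.1575022   0.00238507  0.09550791]]
[93.1428418  68.29085868]
[88.65672282 67.41698919]
top bar 163 [-0.07369099 -0.00272874  0.14872917] [-0.12733904 -0.02149022] yaw rel 1.3616126 y@-.08 -0.0016476789
 pull 12 [-0.15951501 -0.00989763  0.08943264] [[-0.16438349 -0.01467945  0.08339866]
 [-0.15586989 -0.00507387  0.09787658]]
[52.32287158 91.48125048]
[52.588255   86.85847589]
33 -0.18 0.17 (array([-0.35686091, -0.81912544, -0.80651402,  1.02860257,  0.16387491]), np.float64(1.319502593009083e-10))
33 -0.2 0.17 (array([-0.37981749, -0.89088843, -0.83542115,  1.07480187,  0.17596517]), np.float64(7.580940790824171e-08))
33 -0.21 0.14 (array([-0.39265939, -0.93914183, -0.91423258,  1.0462228 ,  0.18269916]), np.float64(4.6160171572616995e-11))
33 -0.18 0.08 (array([-0.35686091, -0.80895529, -0.98413478,  0.84081167,  0.16387491]), np.float64(3.4257912010748885e-09))
```

View pics/s8.png

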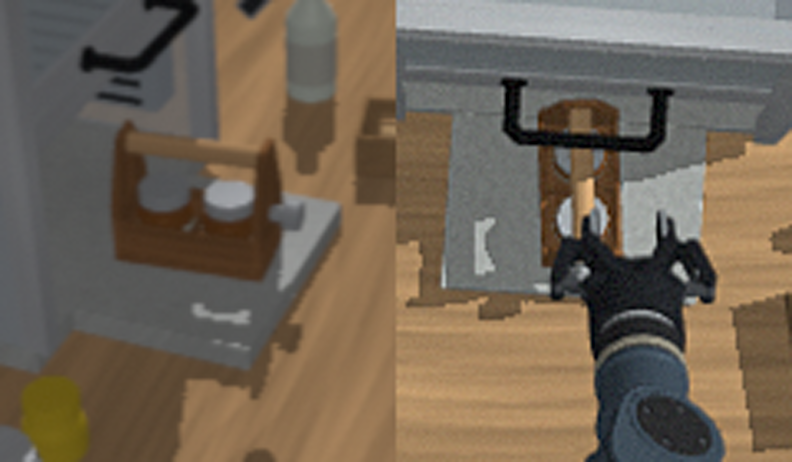

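The caddy is upright with both jars. It is turned slightly, with the pull head at left crop (291,213), i.e. px (288.2,204.5). That was my tenth picture, so from here I use numbers only.

```bash
python3 - <<'E'
from h import *; from fk import ik
s=load("side","8"); f=210/np.tan(np.radians(float(s["vertical_fov"]))/2);E=s["extrinsics"]
u,v=288.2,204.5; d=E[:3,:3]@[(u-s["cx"])/f,-(v-s["cy"])/f,-1]; X=E[:3,3]+d*(.08-E[2,3])/d[2]; B=np.stack([BX,BY,Z],1); print("pull ray booth",(X-BO)@B)
pull=bw(-.172,-.008,.08); R=RC(0,33)
g=pull-.005*R[:,2]
p,_=plan(g+.095*Z-.02*BX,R,6)
p2,_=plan(g,R,8,p,R)
print(ik(p2,R[:,2]),ik(p,R[:,2]))
E
```

```text
pull ray booth [-0.16790572 -0.01511405  0.08      ]
t 18.375 tcp [ 0.5027 -0.0866  0.2833] -> [ 0.4444 -0.0512  0.1635] rotdeg [ 0.8  6.2 -1.9] F [-0.5  0.3 -0.5] open 0.051 j [-0.5  -0.7  -0.55  1.11  0.32 -0.37]
1 [0.169, 0.043, 0.078] [0.0014, 0.0116, -0.0035]
2 [0.168, 0.044, 0.081] 
3 [0.166, 0.045, 0.084] 
4 [0.164, 0.046, 0.087] 
5 [0.162, 0.047, 0.09] 
6 [0.16, 0.048, 0.093] 
t 18.375 tcp [ 0.4444 -0.0512  0.1635] -> [ 0.4644 -0.0523  0.0685] rotdeg [0. 0. 0.] F [-0.5  0.3 -0.5] open 0.051 j [-0.5  -0.7  -0.55  1.11  0.32 -0.37]
1 [0.036, -0.001, 0.094] [0.0, 0.0, 0.0]
(array([-0.40345065, -0.76148909, -0.96068151,  0.8331958 ,  0.21601297]), np.float64(1.0109834360835502e-10)) (array([-0.42881055, -0.84675901, -0.80502203,  1.0790462 ,  0.22899538]), np.float64(1.534276718548894e-10))
```

Request:
{"method": "step_arm", "body": {
  "targets": [
    {"delta_pos":[0.17,0.045,0.08],"angular":[0.0015,0.0115,-0.0035],"gripper":0.8},
    {"delta_pos":[0.168,0.045,0.08],"angular":[0.0015,0.0115,-0.0035],"gripper":0.8},
    {"delta_pos":[0.166,0.045,0.084],"angular":[0.0015,0.0115,-0.0035],"gripper":0.8},
    {"delta_pos":[0.164,0.045,0.087],"angular":[0.0015,0.0115,-0.0035],"gripper":0.8},
    {"delta_pos":[0.162,0.045,0.09],"angular":[0.0015,0.0115,-0.0035],"gripper":0.8},
    {"delta_pos":[0.16,0.045,0.093],"angular":[0.0015,0.0115,-0.0035],"gripper":0.8},
    {"delta_pos":[0,0,0],"angular":[0,0,0],"gripper":0.8}
  ]
}}

```text
time_s: 19.25
tool_pos: [0.4424, -0.0502, 0.1586]
orientation: [[-0.841, 0.0, 0.54], [0.001, 1.0, 0.002], [-0.54, 0.002, -0.841]]
contact_force: [0.5, -0.1, -0.1]
opening: 0.0683
gripper_force: 0.0
```

```bash
python3 - <<'E'
from h import *
s=snap("side");np.savez("pics/side9.npz",**s)
B=np.stack([BX,BY,Z],1)
q=(cloud(s).reshape(-1,3)-BO)@B; I=s["img"].reshape(-1,3).astype(int)
m=(abs(q[:,1])<.04)&(q[:,0]<-.157)&(q[:,0]>-.2)&(q[:,2]>.055)&(q[:,2]<.105)&(I.max(1)-I.min(1)<35)&(I.max(1)>60); v,u=np.divmod(np.where(m)[0],560)
print(" pull",m.sum(),q[m].mean(0),np.percentile(q[m],[2,98],0).tolist(),u.mean(),v.mean(),u.min(),u.max(),v.min(),v.max())
pull=bw(-.171,-.011,.08); R=RC(0,33); p2,_=plan(pull-.005*R[:,2],R,8)
E
```

```text
pull 70 [-0.17165281 -0.00648901  0.08545994] [[-0.17955328506233653, -0.023849065713380142, 0.06875523216186905], [-0.15876536570899058, 0.004849611412123037, 0.09633547142790105]] 288.34285714285716 204.7 284 292 200 209
t 19.3 tcp [ 0.4436 -0.0508  0.1609] -> [ 0.4652 -0.0553  0.0685] rotdeg [ 0.  -0.1 -0. ] F [0.2 0.9 1.2] open 0.0683 j [-0.43 -0.85 -0.81  1.08  0.23 -0.37]
1 [0.033, -0.005, 0.093] [0.0, -0.0001, -0.0001]
7 [0.034, -0.005, 0.093]
```

Request:
{"method": "step_arm", "body": {
  "targets": [
    {"delta_pos":[0.033,-0.005,0.093],"angular":[0,0,0],"gripper":0.8},
    {"delta_pos":[0.033,-0.005,0.093],"angular":[0,0,0],"gripper":0.8},
    {"delta_pos":[0.033,-0.005,0.093],"angular":[0,0,0],"gripper":0.8},
    {"delta_pos":[0.033,-0.005,0.093],"angular":[0,0,0],"gripper":0.8},
    {"delta_pos":[0.033,-0.005,0.093],"angular":[0,0,0],"gripper":0.8},
    {"delta_pos":[0.033,-0.005,0.093],"angular":[0,0,0],"gripper":0.8}
  ]
}}

```text
time_s: 20.05
tool_pos: [0.4615, -0.055, 0.0937]
orientation: [[-0.838, 0.0, 0.546], [0.0, 1.0, -0.001], [-0.546, -0.0, -0.838]]
contact_force: [-0.0, 0.0, 0.1]
opening: 0.0683
gripper_force: 0.0
```

Free so far. Finish the descent and close.

Request:
{"method": "step_arm", "body": {
  "targets": [
    {"delta_pos":[0.033,0,0.093],"angular":[0,0,0],"gripper":0.8},
    {"delta_pos":[0.033,0,0.09],"angular":[0,0,0],"gripper":0.8},
    {"delta_pos":[0,0,0],"angular":[0,0,0],"gripper":0},
    {"delta_pos":[0,0,0],"angular":[0,0,0],"gripper":0},
    {"delta_pos":[0,0,0],"angular":[0,0,0],"gripper":0},
    {"delta_pos":[0,0,0],"angular":[0,0,0],"gripper":0},
    {"delta_pos":[0,0,0],"angular":[0,0,0],"gripper":0}
  ],
  "force": 30
}}

```text
time_s: 20.92
tool_pos: [0.4669, -0.0552, 0.0725]
orientation: [[-0.838, 0.001, 0.546], [-0.0, 1.0, -0.001], [-0.546, -0.001, -0.838]]
contact_force: [-1.3, -1.1, 1.4]
opening: 0.0283
gripper_force: 30.1
```

```bash
python3 - <<'E'
from h import *
from plant import manip
o=manip.observe();R=o["orientation"];g=o["tool_pos"]-.0187*R[:,2]
print((g-BO)@np.stack([BX,BY,Z],1),o["opening"],o["gripper_force"])
t=g+.145*BX; R1=RC(-3.06,52)
plan(t,R1,16)
E
```

```text
[-0.17204692 -0.01093853  0.08816319] 0.02825223465294292 30.0572070479393
t 20.925 tcp [ 0.4669 -0.0552  0.0725] -> [ 0.6162 -0.0638  0.0767] rotdeg [  2.  -18.9   2.3] F [-1.3 -1.1  1.4] open 0.0283 j [-0.41 -0.75 -0.94  0.84  0.22 -0.35]
1 [-0.066, -0.004, 0.041] [0.0014, -0.0131, 0.0016]
2 [-0.065, -0.004, 0.042] 
3 [-0.065, -0.004, 0.043] 
4 [-0.064, -0.004, 0.045] 
5 [-0.063, -0.003, 0.046] 
6 [-0.062, -0.003, 0.047] 
7 [-0.061, -0.003, 0.049] 
8 [-0.06, -0.003, 0.05] 
9 [-0.059, -0.002, 0.051] 
10 [-0.058, -0.002, 0.052] 
11 [-0.057, -0.002, 0.053] 
12 [-0.056, -0.002, 0.055] 
13 [-0.054, -0.001, 0.056] 
14 [-0.053, -0.001, 0.057] 
15 [-0.052, -0.001, 0.058] 
16 [-0.051, -0.001, 0.059]
```

Request:
{"method": "step_arm", "body": {
  "targets": [
    {"delta_pos":[-0.033,-0.002,0.021],"angular":[0,0,0],"gripper":0},
    {"delta_pos":[-0.066,-0.004,0.041],"angular":[0.0014,-0.013,0.0016],"gripper":0},
    {"delta_pos":[-0.065,-0.004,0.042],"angular":[0.0014,-0.013,0.0016],"gripper":0},
    {"delta_pos":[-0.065,-0.004,0.043],"angular":[0.0014,-0.013,0.0016],"gripper":0},
    {"delta_pos":[-0.064,-0.004,0.045],"angular":[0.0014,-0.013,0.0016],"gripper":0},
    {"delta_pos":[-0.063,-0.003,0.046],"angular":[0.0014,-0.013,0.0016],"gripper":0}
  ]
}}

```text
time_s: 21.68
tool_pos: [0.5187, -0.0577, 0.0734]
orientation: [[-0.777, 0.017, 0.629], [0.012, 1.0, -0.012], [-0.63, -0.002, -0.777]]
contact_force: [-4.8, 0.2, 3.5]
opening: 0.0287
gripper_force: 30.5
```

```bash
cat > cad.py <<'E'
from h import *
B=np.stack([BX,BY,Z],1)
from plant import manip
def st():
    o=manip.observe();R=o["orientation"];g=o["tool_pos"]-.0187*R[:,2]; gb=(g-BO)@B
    print("grasp booth",gb.round(4),"F",o["contact_force"].round(1),"M",o["moment"].round(2),"grip",round(o["opening"],4),round(o["gripper_force"],1)); return g,gb
def bar(x0,n="side"):
    k=snap(n); q=(cloud(k).reshape(-1,3)-BO)@B; I=k["img"].reshape(-1,3).astype(int)
    m=(abs(q[:,1])<.05)&(abs(q[:,0]-x0)<.058)&(q[:,2]>.125)&(q[:,2]<.17)&(I[:,0]-I[:,2]>30); b=q[m]
    print("bar pts",m.sum(),b.mean(0).round(4),"z fit slope/m",np.polyfit(b[:,0],b[:,2],1).round(3),"y slope",np.polyfit(b[:,0],b[:,1],1).round(3),np.percentile(b[:,0],[2,98]).round(3))
E
python3 - <<'E'
from cad import *
g,gb=st(); bar(gb[0]+.096)
plan(bw(.0,gb[1],gb[2]),RC(-3.06,52),12)
E
```

```text
grasp booth [-0.1217 -0.0105  0.088 ] F [-4.8  0.2  3.5] M [0.09 1.19 0.08] grip 0.0287 30.5
bar pts 227 [-0.0267  0.0012  0.1451] z fit slope/m [-0.002  0.145] y slope [0.045 0.002] [-0.081  0.029]
t 21.725 tcp [ 0.5193 -0.0577  0.0735] -> [ 0.6433 -0.0647  0.0764] rotdeg [  1.4 -12.9   1.5] F [ 2.5 -0.6  0.5] open 0.0289 j [-0.37 -0.67 -0.95  0.63  0.22 -0.28]
1 [-0.068, -0.003, 0.053] [0.0013, -0.0119, 0.0014]
2 [-0.067, -0.003, 0.054] 
3 [-0.066, -0.003, 0.055] 
4 [-0.065, -0.003, 0.056] 
5 [-0.064, -0.002, 0.058] 
6 [-0.063, -0.002, 0.059] 
7 [-0.062, -0.002, 0.06] 
8 [-0.061, -0.002, 0.061] 
9 [-0.06, -0.001, 0.062] 
10 [-0.058, -0.001, 0.063] 
11 [-0.057, -0.001, 0.065] 
12 [-0.056, -0.001, 0.066]
```

Sliding well: the caddy follows, stays level, and the force is small. Continue.

Request:
{"method": "step_arm", "body": {
  "targets": [
    {"delta_pos":[-0.068,-0.003,0.053],"angular":[0.001,-0.012,0.0015],"gripper":0},
    {"delta_pos":[-0.067,-0.003,0.054],"angular":[0.001,-0.012,0.0015],"gripper":0},
    {"delta_pos":[-0.066,-0.003,0.055],"angular":[0.001,-0.012,0.0015],"gripper":0},
    {"delta_pos":[-0.065,-0.003,0.056],"angular":[0.001,-0.012,0.0015],"gripper":0},
    {"delta_pos":[-0.064,-0.002,0.058],"angular":[0.001,-0.012,0.0015],"gripper":0},
    {"delta_pos":[-0.063,-0.002,0.059],"angular":[0.001,-0.012,0.0015],"gripper":0},
    {"delta_pos":[-0.062,-0.002,0.06],"angular":[0.001,-0.012,0.0015],"gripper":0},
    {"delta_pos":[-0.061,-0.002,0.061],"angular":[0.001,-0.012,0.0015],"gripper":0},
    {"delta_pos":[-0.06,-0.001,0.062],"angular":[0.001,-0.012,0.0015],"gripper":0},
    {"delta_pos":[-0.058,-0.001,0.063],"angular":[0.001,-0.012,0.0015],"gripper":0},
    {"delta_pos":[-0.057,-0.001,0.065],"angular":[0.001,-0.012,0.0015],"gripper":0},
    {"delta_pos":[-0.056,-0.001,0.066],"angular":[0.001,-0.012,0.0015],"gripper":0}
  ]
}}

```text
time_s: 23.22
tool_pos: [0.6427, -0.0645, 0.0764]
orientation: [[-0.615, 0.05, 0.787], [0.035, 0.999, -0.036], [-0.788, 0.005, -0.616]]
contact_force: [-5.1, 0.7, 4.4]
opening: 0.0286
gripper_force: 31.0
```

```bash
python3 - <<'E'
from cad import *
g,gb=st(); bar(gb[0]+.096)
plan(bw(.042,gb[1],gb[2]),RC(-3.06,52),5)
E
```

```text
grasp booth [-0.0006 -0.0104  0.0879] F [-5.1  0.7  4.4] M [0.09 0.97 0.03] grip 0.0286 31.0
bar pts 36 [ 0.0486 -0.002   0.144 ] z fit slope/m [-0.287  0.158] y slope [-0.023 -0.001] [0.039 0.062]
t 23.275 tcp [ 0.6433 -0.0645  0.0764] -> [ 0.6852 -0.0669  0.0764] rotdeg [ 0.4  0.1 -0.1] F [ 3.  -0.3  0.5] open 0.0288 j [-0.3  -0.36 -0.91  0.12  0.2  -0.15]
1 [-0.043, -0.001, 0.055] [0.0008, 0.0001, -0.0002]
2 [-0.043, -0.0, 0.055]
```

Request:
{"method": "step_arm", "body": {
  "targets": [
    {"delta_pos":[-0.043,0,0.055],"angular":[0,0,0],"gripper":0},
    {"delta_pos":[-0.043,0,0.055],"angular":[0,0,0],"gripper":0},
    {"delta_pos":[-0.043,0,0.055],"angular":[0,0,0],"gripper":0},
    {"delta_pos":[-0.043,0,0.055],"angular":[0,0,0],"gripper":0},
    {"delta_pos":[-0.043,0,0.055],"angular":[0,0,0],"gripper":0},
    {"delta_pos":[0,0,0],"angular":[0,0,0],"gripper":0}
  ]
}}

```text
time_s: 24.02
tool_pos: [0.6845, -0.0669, 0.0764]
orientation: [[-0.615, 0.05, 0.787], [0.034, 0.999, -0.037], [-0.788, 0.005, -0.616]]
contact_force: [2.6, -0.1, -0.1]
opening: 0.0289
gripper_force: 30.4
```

```bash
python3 - <<'E'
from cad import *; from fk import ik
g,gb=st()
R=manip.observe()["orientation"]
for d in(.03,.08,.13,.17): print(d,[ (np.round(a,2),round(e,4)) for a,e in [ik(g+.0187*R[:,2]-d*BX+.1*d*Z,R[:,2])]])
for d in(.03,.08): print("z",d,[ (np.round(a,2),round(e,4)) for a,e in [ik(g+.0187*R[:,2]-d*R[:,2],R[:,2])]])
E
```

```text
grasp booth [ 0.0414 -0.0105  0.0879] F [ 2.6 -0.1 -0.1] M [-0.1   0.56 -0.06] grip 0.0289 30.4
0.03 [(array([-0.3 , -0.33, -0.89,  0.11,  0.2 ]), np.float64(0.0))]
0.08 [(array([-0.33, -0.52, -1.01,  0.2 ,  0.22]), np.float64(0.0))]
0.13 [(array([-0.37, -0.76, -1.11,  0.34,  0.26]), np.float64(0.0))]
0.17 [(array([-0.42, -0.98, -1.19,  0.49,  0.29]), np.float64(0.0))]
z 0.03 [(array([-0.29, -0.34, -0.86,  0.15,  0.19]), np.float64(0.0))]
z 0.08 [(array([-0.32, -0.52, -0.92,  0.29,  0.21]), np.float64(0.0))]
```

Request:
{"method": "step_arm", "body": {
  "targets": [
    {"delta_pos":[0,0,0],"angular":[0,0,0],"gripper":0.55},
    {"delta_pos":[0,0,0],"angular":[0,0,0],"gripper":0.55},
    {"delta_pos":[0,0,0],"angular":[0,0,0],"gripper":0.55},
    {"delta_pos":[0,0,-0.1],"angular":[0,0,0],"gripper":0.55},
    {"delta_pos":[0,0,-0.2],"angular":[0,0,0],"gripper":0.55},
    {"delta_pos":[0,0,-0.25],"angular":[0,0,0],"gripper":0.55},
    {"delta_pos":[0,0,-0.25],"angular":[0,0,0],"gripper":0.55},
    {"delta_pos":[0,0,0],"angular":[0,0,0],"gripper":0.55}
  ]
}}

```text
time_s: 25.02
tool_pos: [0.6089, -0.0638, 0.1383]
orientation: [[-0.612, 0.051, 0.789], [0.034, 0.999, -0.038], [-0.79, 0.003, -0.613]]
contact_force: [0.5, -0.8, 0.3]
opening: 0.0469
gripper_force: 0.0
```

```bash
python3 - <<'E'
from cad import *; from fk import ik
g,gb=st()
for n in("side","top"): # caddy / pull inside: brown pixels and pull greys
    k=snap(n); np.savez(f"pics/{n}10.npz",**k); q=(cloud(k).reshape(-1,3)-BO)@B; I=k["img"].reshape(-1,3).astype(int)
    m=(abs(q[:,1])<.08)&(q[:,0]>-.15)&(q[:,0]<.23)&(q[:,2]>.03)&(q[:,2]<.17)&(I[:,0]-I[:,2]>25); print(n,"brown",m.sum(),np.percentile(q[m],[1,50,99],0).round(3).tolist() if m.any() else "")
R=RC(-3.06,40); p,_=plan(bw(-.16,0,.2),R,6,off=0); print(ik(p,R[:,2]))
R2=RH(40); H=bw(-.055,.0018,.2604); p2,_=plan(H-.08*R2[:,2],R2,10,p,R); print(ik(p2,R2[:,2]))
E
```

```text
grasp booth [-0.0344 -0.0114  0.1497] F [ 0.5 -0.8  0.3] M [ 0.05  0.73 -0.02] grip 0.0469 0.0
side brown 312 [[0.061, -0.04, 0.032], [0.065, 0.008, 0.081], [0.088, 0.033, 0.133]]
top brown 0 
t 25.125 tcp [ 0.6086 -0.0635  0.1354] -> [ 0.4693 -0.0449  0.2   ] rotdeg [ 0.3 11.9 -0.1] F [-0.4  0.2 -0.4] open 0.0472 j [-0.33 -0.58 -0.92  0.34  0.22 -0.17]
1 [0.049, 0.016, -0.208] [0.0006, 0.0221, -0.0001]
2 [0.056, 0.016, -0.207] 
3 [0.064, 0.016, -0.205] 
4 [0.071, 0.016, -0.202] 
5 [0.078, 0.016, -0.2] 
6 [0.085, 0.016, -0.197] 
(array([-0.37801043, -0.92054375, -0.82384621,  0.99563786,  0.2069749 ]), np.float64(1.582401233342938e-11))
t 25.125 tcp [ 0.4693 -0.0449  0.2   ] -> [ 0.5349 -0.0467  0.3074] rotdeg [ 0. -0. 90.] F [-0.4  0.2 -0.4] open 0.0472 j [-0.33 -0.58 -0.92  0.34  0.22 -0.17]
1 [-0.099, 0.001, -0.033] [0.0, -0.0, 0.1]
2 [-0.098, 0.017, -0.033] 
3 [-0.094, 0.032, -0.033] 
4 [-0.088, 0.046, -0.033] 
5 [-0.08, 0.06, -0.033] 
6 [-0.069, 0.071, -0.033] 
7 [-0.057, 0.081, -0.033] 
8 [-0.044, 0.089, -0.033] 
9 [-0.029, 0.095, -0.033] 
10 [-0.014, 0.098, -0.033] 
(array([-0.30844449, -0.65644185, -0.48913506,  1.0560825 ,  0.16321046]), np.float64(3.9794837225545e-06))
```

The caddy's near end face is at booth x ≈ 0.062, so the pull face is at about 0.032, behind the sash. Back to the handle.

Request:
{"method": "step_arm", "body": {
  "targets": [
    {"delta_pos":[0.05,0.015,-0.208],"angular":[0,0.022,0],"gripper":0.5},
    {"delta_pos":[0.056,0.015,-0.207],"angular":[0,0.022,0],"gripper":0.5},
    {"delta_pos":[0.064,0.015,-0.205],"angular":[0,0.022,0],"gripper":0.5},
    {"delta_pos":[0.07,0.015,-0.2],"angular":[0,0.022,0],"gripper":0.5},
    {"delta_pos":[0.078,0.015,-0.2],"angular":[0,0.022,0],"gripper":0.5},
    {"delta_pos":[0.085,0.015,-0.197],"angular":[0,0.022,0],"gripper":0.5}
  ]
}}

```text
time_s: 25.88
tool_pos: [0.4685, -0.0457, 0.1984]
orientation: [[-0.767, 0.05, 0.639], [0.042, 0.999, -0.028], [-0.64, 0.006, -0.768]]
contact_force: [0.8, -1.2, -0.3]
opening: 0.0427
gripper_force: 0.0
```

Request:
{"method": "step_arm", "body": {
  "targets": [
    {"delta_pos":[-0.1,0,-0.033],"angular":[0,0,0.1],"gripper":0.5},
    {"delta_pos":[-0.098,0.017,-0.033],"angular":[0,0,0.1],"gripper":0.5},
    {"delta_pos":[-0.094,0.032,-0.033],"angular":[0,0,0.1],"gripper":0.5},
    {"delta_pos":[-0.088,0.046,-0.033],"angular":[0,0,0.1],"gripper":0.5},
    {"delta_pos":[-0.08,0.06,-0.033],"angular":[0,0,0.1],"gripper":0.5},
    {"delta_pos":[-0.07,0.07,-0.033],"angular":[0,0,0.1],"gripper":0.5},
    {"delta_pos":[-0.057,0.08,-0.033],"angular":[0,0,0.1],"gripper":0.5},
    {"delta_pos":[-0.044,0.09,-0.033],"angular":[0,0,0.1],"gripper":0.5},
    {"delta_pos":[-0.03,0.095,-0.033],"angular":[0,0,0.1],"gripper":0.5},
    {"delta_pos":[-0.014,0.098,-0.033],"angular":[0,0,0.1],"gripper":0.5},
    {"delta_pos":[0,0,0],"angular":[0,0,0],"gripper":0.5}
  ]
}}

```text
time_s: 27.25
tool_pos: [0.5361, -0.0486, 0.3061]
orientation: [[0.049, 0.766, 0.641], [0.999, -0.04, -0.028], [0.004, 0.642, -0.767]]
contact_force: [-0.3, -0.1, 0.2]
opening: 0.0427
gripper_force: 0.0
```

```bash
python3 - <<'E'
from cad import *
st()
k=snap("side"); q=(cloud(k).reshape(-1,3)-BO)@B; I=k["img"].reshape(-1,3).astype(int)
v,u=np.mgrid[:420,:560]; u=u.ravel();v=v.ravel()
m=(u>215)&(u<268)&(v>120)&(v<170)&(I.max(1)<50)&(q[:,0]<-.04)&(q[:,0]>-.075)&(abs(q[:,1])<.06)&(q[:,2]<.3);print("handle",m.sum(),np.median(q[m],0) if m.any() else "")
R=RH(40); H=bw(-.055,.0018,.2604); plan(H,R,6)
E
```

```text
grasp booth [-1.052e-01 -2.000e-04  3.204e-01] F [-0.3 -0.1  0.2] M [0.   0.67 0.01] grip 0.0427 0.0
handle 105 [-0.05801691  0.00497179  0.26573465]
t 27.3 tcp [ 0.5354 -0.0485  0.3052] -> [ 0.5863 -0.0494  0.2461] rotdeg [-0.1 -0.4  0.1] F [-0.1 -0.3  0.2] open 0.043 j [-0.32 -0.65 -0.49  1.06  0.18  1.36]
1 [0.002, 0.002, 0.108] [-0.0003, -0.0007, 0.0002]
2 [0.002, 0.001, 0.108]
```

Request:
{"method": "step_arm", "body": {
  "targets": [
    {"delta_pos":[0.002,0.002,0.108],"angular":[0,0,0],"gripper":0.5},
    {"delta_pos":[0.002,0.002,0.108],"angular":[0,0,0],"gripper":0.5},
    {"delta_pos":[0.002,0.002,0.108],"angular":[0,0,0],"gripper":0.5},
    {"delta_pos":[0.002,0.002,0.108],"angular":[0,0,0],"gripper":0.5},
    {"delta_pos":[0.002,0,0.108],"angular":[0,0,0],"gripper":0.5},
    {"delta_pos":[0.002,0,0.108],"angular":[0,0,0],"gripper":0.5},
    {"delta_pos":[0,0,0],"angular":[0,0,0],"gripper":0},
    {"delta_pos":[0,0,0],"angular":[0,0,0],"gripper":0},
    {"delta_pos":[0,0,0],"angular":[0,0,0],"gripper":0},
    {"delta_pos":[0,0,0],"angular":[0,0,0],"gripper":0}
  ],
  "force": 50
}}

```text
time_s: 28.55
tool_pos: [0.5855, -0.0492, 0.2472]
orientation: [[0.05, 0.765, 0.642], [0.999, -0.042, -0.028], [0.005, 0.642, -0.766]]
contact_force: [1.7, 0.6, -3.0]
opening: 0.0122
gripper_force: 48.7
```

```bash
python3 - <<'E'
from cad import *
g,gb=st(); R=manip.observe()["orientation"]
plan(bw(-.055,gb[1],.2604-.07),R,8)
E
```

```text
grasp booth [-0.0558  0.0018  0.2616] F [ 1.7  0.6 -3. ] M [ 0.07  0.84 -0.03] grip 0.0122 48.7
t 28.55 tcp [ 0.5855 -0.0492  0.2472] -> [ 0.5863 -0.0493  0.1761] rotdeg [0. 0. 0.] F [ 1.7  0.6 -3. ] open 0.0122 j [-0.28 -0.53 -0.54  0.88  0.15  1.4 ]
1 [-0.0, -0.047, 0.057] [0.0, 0.0, 0.0]
```

Request:
{"method": "step_arm", "body": {
  "targets": [
    {"delta_pos":[0,-0.024,0.028],"angular":[0,0,0],"gripper":0},
    {"delta_pos":[0,-0.047,0.057],"angular":[0,0,0],"gripper":0},
    {"delta_pos":[0,-0.047,0.057],"angular":[0,0,0],"gripper":0},
    {"delta_pos":[0,-0.047,0.057],"angular":[0,0,0],"gripper":0},
    {"delta_pos":[0,-0.047,0.057],"angular":[0,0,0],"gripper":0},
    {"delta_pos":[0,-0.047,0.057],"angular":[0,0,0],"gripper":0},
    {"delta_pos":[0,-0.047,0.057],"angular":[0,0,0],"gripper":0},
    {"delta_pos":[0,-0.047,0.057],"angular":[0,0,0],"gripper":0},
    {"delta_pos":[0,-0.047,0.057],"angular":[0,0,0],"gripper":0},
    {"delta_pos":[0,-0.047,0.057],"angular":[0,0,0],"gripper":0}
  ]
}}

```text
time_s: 29.8
tool_pos: [0.5856, -0.0492, 0.164]
orientation: [[0.051, 0.765, 0.641], [0.999, -0.042, -0.03], [0.004, 0.642, -0.767]]
contact_force: [-10.8, -0.2, 3.7]
opening: 0.0128
gripper_force: 50.1
```

```bash
python3 - <<'E'
from cad import *
g,gb=st(); R=manip.observe()["orientation"]
plan(bw(-.055,gb[1],.085),R,10)
E
```

```text
grasp booth [-0.0557  0.0018  0.1783] F [-10.8  -0.2   3.7] M [ 0.08  1.67 -0.07] grip 0.0128 50.1
t 29.8 tcp [ 0.5856 -0.0492  0.164 ] -> [ 0.5863 -0.0493  0.0707] rotdeg [0. 0. 0.] F [-10.8  -0.2   3.7] open 0.0128 j [-0.28 -0.52 -0.7   0.71  0.15  1.4 ]
1 [-0.0, -0.049, 0.06] [0.0, 0.0, 0.0]
```

Request:
{"method": "step_arm", "body": {
  "targets": [
    {"delta_pos":[0,-0.05,0.058],"angular":[0,0,0],"gripper":0},
    {"delta_pos":[0,-0.05,0.058],"angular":[0,0,0],"gripper":0},
    {"delta_pos":[0,-0.05,0.058],"angular":[0,0,0],"gripper":0},
    {"delta_pos":[0,-0.05,0.058],"angular":[0,0,0],"gripper":0},
    {"delta_pos":[0,-0.05,0.058],"angular":[0,0,0],"gripper":0},
    {"delta_pos":[0,-0.05,0.058],"angular":[0,0,0],"gripper":0},
    {"delta_pos":[0,-0.05,0.058],"angular":[0,0,0],"gripper":0},
    {"delta_pos":[0,-0.05,0.058],"angular":[0,0,0],"gripper":0},
    {"delta_pos":[0,-0.04,0.047],"angular":[0,0,0],"gripper":0},
    {"delta_pos":[0,-0.025,0.029],"angular":[0,0,0],"gripper":0},
    {"delta_pos":[0,0,0],"angular":[0,0,0],"gripper":0}
  ]
}}

```text
time_s: 31.18
tool_pos: [0.5855, -0.0492, 0.0786]
orientation: [[0.052, 0.764, 0.643], [0.999, -0.042, -0.03], [0.004, 0.643, -0.766]]
contact_force: [-0.8, -0.8, 0.8]
opening: 0.0125
gripper_force: 49.2
```

```bash
python3 - <<'E'
from cad import *
st()
E
```

```text
grasp booth [-0.0558  0.0019  0.0929] F [-0.8 -0.8  0.8] M [-0.18  0.85 -0.26] grip 0.0125 49.2
```

Request:
{"method": "step_arm", "body": {
  "targets": [
    {"delta_pos":[0,-0.019,0.022],"angular":[0,0,0],"gripper":0},
    {"delta_pos":[0,-0.019,0.022],"angular":[0,0,0],"gripper":0},
    {"delta_pos":[0,-0.019,0.022],"angular":[0,0,0],"gripper":0},
    {"delta_pos":[0,-0.019,0.022],"angular":[0,0,0],"gripper":0},
    {"delta_pos":[0,-0.019,0.022],"angular":[0,0,0],"gripper":0},
    {"delta_pos":[0,-0.007,0.008],"angular":[0,0,0],"gripper":0},
    {"delta_pos":[0,-0.007,0.008],"angular":[0,0,0],"gripper":0},
    {"delta_pos":[0,-0.007,0.008],"angular":[0,0,0],"gripper":0},
    {"delta_pos":[0,0,0],"angular":[0,0,0],"gripper":0}
  ]
}}

```text
time_s: 32.3
tool_pos: [0.5855, -0.0492, 0.0579]
orientation: [[0.052, 0.764, 0.643], [0.999, -0.042, -0.031], [0.003, 0.644, -0.765]]
contact_force: [-5.3, -2.2, 3.9]
opening: 0.0122
gripper_force: 49.6
```

Request:
{"method": "step_arm", "body": {
  "targets": [
    {"delta_pos":[0,-0.006,0.007],"angular":[0,0,0],"gripper":0},
    {"delta_pos":[0,-0.006,0.007],"angular":[0,0,0],"gripper":0},
    {"delta_pos":[0,0,0],"angular":[0,0,0],"gripper":0}
  ]
}}

```text
time_s: 32.67
tool_pos: [0.5856, -0.0492, 0.0571]
orientation: [[0.052, 0.764, 0.644], [0.999, -0.042, -0.031], [0.003, 0.644, -0.765]]
contact_force: [-18.2, -0.6, 14.5]
opening: 0.0122
gripper_force: 51.6
```

Request:
{"method": "step_arm", "body": {
  "targets": [
    {"delta_pos":[0,-0.006,0.007],"angular":[0,0,0],"gripper":0},
    {"delta_pos":[0,0,0],"angular":[0,0,0],"gripper":0}
  ]
}}

```text
time_s: 32.92
tool_pos: [0.5857, -0.0492, 0.0571]
orientation: [[0.052, 0.763, 0.644], [0.999, -0.041, -0.031], [0.003, 0.645, -0.764]]
contact_force: [-29.0, -0.2, 22.8]
opening: 0.0125
gripper_force: 52.9
```

Shut: the sash stopped after exactly 190 mm of travel and the force is rising. I'll unload, release and back away.

Request:
{"method": "step_arm", "body": {
  "targets": [
    {"delta_pos":[0,0.006,-0.007],"angular":[0,0,0],"gripper":0},
    {"delta_pos":[0,0.006,-0.007],"angular":[0,0,0],"gripper":0},
    {"delta_pos":[0,0,0],"angular":[0,0,0],"gripper":0.5},
    {"delta_pos":[0,0,0],"angular":[0,0,0],"gripper":0.5},
    {"delta_pos":[0,0,0],"angular":[0,0,0],"gripper":0.5},
    {"delta_pos":[0,0,-0.1],"angular":[0,0,0],"gripper":0.5},
    {"delta_pos":[0,0,-0.2],"angular":[0,0,0],"gripper":0.5},
    {"delta_pos":[0,0,-0.4],"angular":[0,0,0],"gripper":0.5},
    {"delta_pos":[0,0,-0.4],"angular":[0,0,0],"gripper":0.5},
    {"delta_pos":[0,0,0],"angular":[0,0,0],"gripper":0.5}
  ]
}}

```text
time_s: 34.17
tool_pos: [0.5019, -0.0453, 0.1634]
orientation: [[0.05, 0.758, 0.65], [0.999, -0.04, -0.031], [0.002, 0.651, -0.759]]
contact_force: [-0.5, -0.3, 0.6]
opening: 0.043
gripper_force: 0.0
```

```bash
python3 - <<'E'
from cad import *
st()
for n in("side","top"):
    k=snap(n); np.savez(f"pics/{n}11.npz",**k); q=(cloud(k).reshape(-1,3)-BO)@B; I=k["img"].reshape(-1,3).astype(int)
    m=(I.max(1)<50)&(q[:,0]<-.045)&(q[:,0]>-.07)&(abs(q[:,1])<.07)&(q[:,2]<.14)&(q[:,2]>.03);print(n,"handle",m.sum(),np.median(q[m],0) if m.any() else "")
    for nm,c in dict(box=[.381,-.318],flask=[.549,-.418],tin=[.568,.358]).items():
        o=load(n); 
        def cen(kk):
            P=cloud(kk).reshape(-1,3); mm=(np.linalg.norm(P[:,:2]-c,axis=1)<.11)&(P[:,2]>.03)&(P[:,0]<.64)&(P[:,2]<.17)
            return P[mm].mean(0).round(3),mm.sum()
        print(" ",nm,cen(o),cen(k))
E
```

```text
grasp booth [-0.1396  0.0014  0.1776] F [-0.5 -0.3  0.6] M [ 0.02  0.62 -0.04] grip 0.043 0.0
side handle 114 [-0.05705162  0.0136101   0.07534746]
  box (array([ 0.385, -0.32 ,  0.04 ]), np.int64(683)) (array([ 0.383, -0.319,  0.04 ]), np.int64(667))
  flask (array([ 0.546, -0.417,  0.089]), np.int64(441)) (array([ 0.552, -0.42 ,  0.125]), np.int64(161))
  tin (array([0.548, 0.365, 0.082]), np.int64(1713)) (array([0.562, 0.373, 0.083]), np.int64(1438))
top handle 157 [-0.05507849 -0.00076608  0.07553097]
  box (array([ 0.383, -0.319,  0.04 ]), np.int64(814)) (array([ 0.383, -0.32 ,  0.04 ]), np.int64(783))
  flask (array([ 0.549, -0.422,  0.107]), np.int64(371)) (array([ 0.548, -0.422,  0.107]), np.int64(369))
  tin (array([0.563, 0.354, 0.098]), np.int64(692)) (array([0.568, 0.356, 0.099]), np.int64(657))
```

```bash
python3 -c "
from plant import manip
print(manip.close_job())"
```

```text
the job is handed in; nothing more can be done
None
```

The job is handed in at about 34 s of the 72 s: the caddy is behind the shut sash with its pull about 32 mm inside, and the bystanders did not measurably move. During the first reach for the pull the fingers pressed the caddy's top with about 44 N at the wrist and nudged it 12 mm inward; it stayed upright with both jars when I checked, but I had no pictures left to check the jars after sliding it in.

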